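# Unstack the delivery and put each box in its stock tray

## Robot

A 6-joint arm with a two-finger parallel gripper is mounted at the origin on the work surface. World frame = base frame: x ahead of the robot, y to its left, z up, the work surface at z = 0. Lengths are in m, angles in degrees, forces in N, time in s.
With the tool pointing down it reaches from about 0.375 to 0.9 m from the base axis. Payload 3.1 kg.
Tool frame: the origin (TCP) lies between the finger pads; the fingertips stand 19 mm ahead of it and the grasp point (between the pads) is the TCP; z points along the fingers, y is the direction in which the jaws open and shut (so a half turn about z gives the same grasp; the last joint's range is limited). The gripper opens to 87 mm and grips with 3 to 60 N. Pads are 19 mm wide; open, the fingers measure 117 mm over their backs; the gripper's body (75 mm by 190 mm) begins 51 mm behind the grasp point.
Start: joints at [59.502, 30.224, 82.088, -0, 67.689, -10.227], TCP at [0.216, 0.586, 0.242] pointing down, gripper open.
Joint ranges: [-176.69, 176.69], [-43.24, 126.21], [12.49, 139.97], [-82, 262], [0, 151.66], [-163.58, 163.58]. Speed limits (degrees/s): [159.86, 159.86, 180, 180, 180, 180].

## Interface

Orientations are given as a 3x3 rotation matrix whose columns are the frame's x, y, z axes.
In Python, from rig import bot gives the robot as it stands. The module is installed in compiled form; this text tells all that it offers.
- The arm moves only by the tool play_rows, never from a script. Its argument "increments" is a list of rows, each an object with "dp": the shift along the world's x, y, z in mm, a list of three; "turn": the turn about the world's z in rad. In form: [{"dp": [tx, ty, tz], "turn": turn}, ...]. A call has exactly 5 rows; each row shifts and turns the pose as measured when the row begins; what a row does not reach is not made up. A row lasts 1/10 s, in which the tool goes at most 50 mm and 8.59 degrees, less where a joint would pass 70% of its speed; a pose out of reach is approached as far as the arm can. A call with a gripper value outside its range is refused whole. "claw" is the opening, from 0 (shut) to 1 (fully open), set as the call begins (left out, the last holds). The fingers move at their own pace and stop on an object; the grip force is fixed at half the most. Time passes only in rows, so rows that do not move let the fingers close, or fill a call up. It gives the time, the measured TCP pose, the force and the opening at its end, in the units of the state.
- bot.read_state(): the state, without advancing time (a new reading comes with each control period).
- bot.capture(name): name is "side" or "top" or "wrist"; returns (picture, depth): 384x512x3 uint8, blue, green, red; 384x512 float32, m along the optical axis (not along the pixel's ray), 0 where there is no reading.
- bot.get_calibration(name): a dict with "K" (3x3 intrinsics, pixels), "k1" (the pictures are not rectified: a ray, as slopes to the right and down, at radius r is drawn at 1 + k1 r^2 times it, then the intrinsics apply), "xyz" and "attitude" of the camera in the world. Camera axes: x right, y up, looking along -z (the intrinsics and any distortion apply to the point x, -y, -z); pixel columns grow to the right and rows downward; lengths in m; the calibration is good to about 2 mm. A picture is of the moment at which its call begins: read the wrist's pose just before it. get_calibration takes no time and is no camera call; for the wrist camera it gives the pose at the moment of the call.
- bot.hand_in(): hands the job in, once; it reports no verdict.
The state is a dict: "time_s": time; "joint_positions": joint angles; "qvel": joint speeds; "tau": joint torques, N m; "position": TCP position; "tcp_rot": TCP orientation; "force": force on the tool from outside, world axes, zero at the start; "moment": the same for the moment, N m; "opening": opening from 0.0 (shut) to 1.0 (fully open).
Only numpy, scipy, OpenCV 4.12 (cv2) and the standard library are available. Lean on these libraries where they do the work, as an engineer would, in place of code of your own. Each camera call takes 0.05 s, during which the arm holds its last target.

## Task

A delivery stands stacked on the black mat: two cases lying across two cartons. Take the stack apart from the top down and set each box in the tray with the floor of its own colour, flat on the tray floor, centred and lined up lengthwise with the tray. Set the boxes down gently, without dropping or tipping any, and do not disturb the oil can or the screw jar.

Things in the scene. Friction and masses are not known exactly. Their poses are not given: they have to be found in the camera images.
- red_case: Red socket-set case with bright latches and three bright ribs on the lid, 120 long (own x) x 40 wide (own y) x 32 mm high, about 0.35 kg. Origin: centre of its underside; z up. Smooth sides, flat top; it lies across the two cartons, its underside 43 mm above the bench. Starts in the upper layer of the stack. The two cases lie parallel, centres 80 mm apart.
- yellow_case: Yellow drill-bit case with black latches and three black ribs on the lid, 120 long (own x) x 40 wide (own y) x 32 mm high, about 0.35 kg. Origin: centre of its underside; z up. Smooth sides, flat top; it lies across the two cartons, its underside 43 mm above the bench. Starts in the upper layer of the stack. The two cases lie parallel, centres 80 mm apart.
- blue_carton: Blue cardboard carton with tan tape along its top and a white band near each end, 120 long (own x) x 40 wide (own y) x 40 mm high, about 0.3 kg. Origin: centre of its underside; z up. Starts in the lower layer of the stack, flat on a 3 mm black rubber mat on the bench. The two cartons lie parallel, centres 80 mm apart, square to the cases above.
- green_carton: Green cardboard carton with tan tape along its top and a white band near each end, 120 long (own x) x 40 wide (own y) x 40 mm high, about 0.3 kg. Origin: centre of its underside; z up. Starts in the lower layer of the stack, flat on a 3 mm black rubber mat on the bench. The two cartons lie parallel, centres 80 mm apart, square to the cases above.
- red_tray: Fixed low metal tray with a red floor, 158 long (own x) x 84 mm wide (own y). Its floor is 4 mm thick; each short end has a 14 mm high (above the bench), 4 mm thick lip, leaving 150 mm between the lips; the two long sides are open. Origin: centre of its underside, on the bench; z up. May stand anywhere on the bench and be turned up to 0.35 rad from the robot's x.
- yellow_tray: Fixed low metal tray with a yellow floor, 158 long (own x) x 84 mm wide (own y). Its floor is 4 mm thick; each short end has a 14 mm high (above the bench), 4 mm thick lip, leaving 150 mm between the lips; the two long sides are open. Origin: centre of its underside, on the bench; z up. May stand anywhere on the bench and be turned up to 0.35 rad from the robot's x.
- blue_tray: Fixed low metal tray with a blue floor, 158 long (own x) x 84 mm wide (own y). Its floor is 4 mm thick; each short end has a 14 mm high (above the bench), 4 mm thick lip, leaving 150 mm between the lips; the two long sides are open. Origin: centre of its underside, on the bench; z up. May stand anywhere on the bench and be turned up to 0.35 rad from the robot's x.
- green_tray: Fixed low metal tray with a green floor, 158 long (own x) x 84 mm wide (own y). Its floor is 4 mm thick; each short end has a 14 mm high (above the bench), 4 mm thick lip, leaving 150 mm between the lips; the two long sides are open. Origin: centre of its underside, on the bench; z up. May stand anywhere on the bench and be turned up to 0.35 rad from the robot's x.
- oil_can: Bystander: small loose red oil can, 58 mm across, with a thin brass spout to 108 mm high. Origin: centre of its underside.
- screw_jar: Bystander: loose amber glass jar with a steel cap, 56 mm across, 75 mm high. Origin: centre of its underside.
Things that resemble listed ones, but are neither listed nor needed, are in the scene too. Leave any pink look-alike of the red_tray alone.

How it is judged (in metres and radians):
On the way, in this order (a step that is already met when the one before it is completed fails the run):
1. both cases lie in their own trays (horizontal distance between red_case and red_tray below 0.015 m and z of red_case in the frame of red_tray between 0.001 and 0.008 m and angle between the x axis of red_case and the x axis of red_tray, either way round below 0.2 rad and angle between each of red_case, yellow_case's own z axis and vertical below 0.1 rad and linear speed of each of red_case, yellow_case below 0.02 m/s and horizontal distance between yellow_case and yellow_tray below 0.015 m and z of yellow_case in the frame of yellow_tray between 0.001 and 0.008 m and angle between the x axis of yellow_case and the x axis of yellow_tray, either way round below 0.2 rad), for 0.2 s.
2. both cartons lie in their own trays (horizontal distance between blue_carton and blue_tray below 0.015 m and z of blue_carton in the frame of blue_tray between 0.001 and 0.008 m and angle between the x axis of blue_carton and the x axis of blue_tray, either way round below 0.2 rad and angle between each of blue_carton, green_carton's own z axis and vertical below 0.1 rad and linear speed of each of blue_carton, green_carton below 0.02 m/s and horizontal distance between green_carton and green_tray below 0.015 m and z of green_carton in the frame of green_tray between 0.001 and 0.008 m and angle between the x axis of green_carton and the x axis of green_tray, either way round below 0.2 rad), for 0.2 s.
At the end, for the whole second after the job is handed in: Each of the four boxes lies at rest in the tray of its own colour, flat on its floor (tilt under 0.1 rad, underside 1 to 8 mm above the tray's underside), its centre within 15 mm of the tray's centre and its long side within 0.2 rad of the tray's, either way round (all of step 1 and all of step 2); the robot touches nothing.
It fails at once if the oil can is pushed more than 20 mm or knocked over (distance of oil_can from where it was at the start of the episode above 0.02 m or angle between oil_can's own z axis and vertical above 0.4 rad).
It fails at once if the screw jar is pushed more than 20 mm or knocked over (distance of screw_jar from where it was at the start of the episode above 0.02 m or angle between screw_jar's own z axis and vertical above 0.4 rad).
It fails at once if a box is tipped over (more than 0.6 rad) (angle between any of red_case, yellow_case, blue_carton, green_carton's own z axis and vertical above 0.6 rad).
It fails at once if a box is dropped or falls (faster than 0.7 m/s while not held) ((contact force between red_case and the fingers below 0.1 N and linear speed of red_case above 0.7 m/s) or (contact force between yellow_case and the fingers below 0.1 N and linear speed of yellow_case above 0.7 m/s) or (contact force between blue_carton and the fingers below 0.1 N and linear speed of blue_carton above 0.7 m/s) or (contact force between green_carton and the fingers below 0.1 N and linear speed of green_carton above 0.7 m/s)).
It also fails if it takes over 112 s, if anything falls off the work surface, if the arm or the gripper's body presses on something with over 40 N, if the wrist force passes 120 N, or if a joint passes its speed limit or range.

## Working session

There is one attempt and no reset: what is moved stays moved. The work goes in short steps, Python scripts to look and compute and a tool call to move; the robot and the scene stay as the last step left them, time stands still between calls to the robot, and variables do not carry over. Pictures are saved under pics/ and viewed, and the job is handed in when it is done.

Besides the shell and the picture viewer there is one more tool, called after "Emit:" as name(argument=value, ...), one argument or row to a line, values as JSON. play_rows: Moves the arm, as the interface text tells. Its arguments: {"type":"object","properties":{"increments":{"type":"array"},"claw":{"type":"number"}},"required":["increments"]}

```bash
mkdir -p pics; ls
python3 - <<'E'
from rig import bot
import cv2
print(bot.read_state())
for n in ("top","side","wrist"):
    c=bot.get_calibration(n); print(n,c)
    p,d=bot.capture(n); cv2.imwrite(f"pics/{n}0.png",p)
    import numpy as np; np.save(f"pics/{n}0.npy",d)
E
```

```text
pics
{'time_s': 0.0, 'joint_positions': array([ 5.95030394e+01,  3.02782771e+01,  8.21591296e+01,  8.94419801e-04,
        6.76878243e+01, -1.02279786e+01]), 'qvel': array([-0.04129953, -0.00116894, -0.10794501,  0.03375139,  0.01292151,
        0.03878068]), 'tau': array([-3.42121184e-04, -4.40042710e+01, -1.76586270e+01,  6.32057455e-02,
        5.82701562e-02, -1.84221763e-04]), 'position': array([0.21612655, 0.58568512, 0.24056375]), 'tcp_rot': array([[-9.38074332e-01,  3.46432228e-01, -1.12166661e-03],
       [ 3.46433810e-01,  9.38072543e-01, -1.87598591e-03],
       [ 4.02302673e-04, -2.14839747e-03, -9.99997611e-01]]), 'force': array([ 1.62811149e-01,  5.62941656e-01, -5.76662267e-05]), 'moment': array([ 0.00562443, -0.00556711,  0.01740929]), 'opening': 0.9980443904648499}
top {'K': array([[486.68792605,   0.        , 252.59139425],
       [  0.        , 486.68792605, 184.01917062],
       [  0.        ,   0.        ,   1.        ]]), 'k1': -0.024944989938740933, 'xyz': array([ 0.08901946, -0.07062154,  1.80965173]), 'attitude': array([[ 0.0480059 ,  0.97363249, -0.22301392]
[... 213 characters left out ...]
       [  0.        ,   0.        ,   1.        ]]), 'k1': 0.0061331542713387146, 'xyz': array([ 0.02801439, -0.77091845,  1.07630515]), 'attitude': array([[ 0.85667706,  0.39518948, -0.33155646],
       [-0.51562187,  0.67523863, -0.52743424],
       [ 0.01544326,  0.62279858,  0.78222979]])}
wrist {'K': array([[266.52691657,   0.        , 256.21665694],
       [  0.        , 266.52691657, 191.68555885],
       [  0.        ,   0.        ,   1.        ]]), 'k1': -0.021872839390345872, 'xyz': array([0.13953454, 0.61425184, 0.38257302]), 'attitude': array([[ 0.34661284, -0.89577134, -0.27830424],
       [ 0.93800595,  0.33034275,  0.10496909],
       [-0.00209251, -0.29743467,  0.95473988]])}
```

View pics/top0.png

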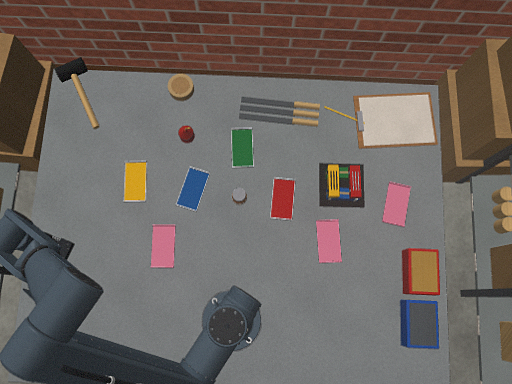

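View pics/side0.png

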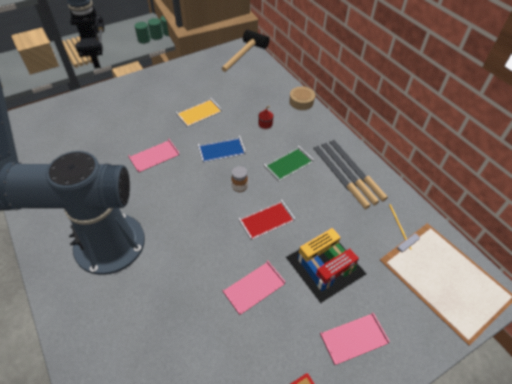

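View pics/wrist0.png

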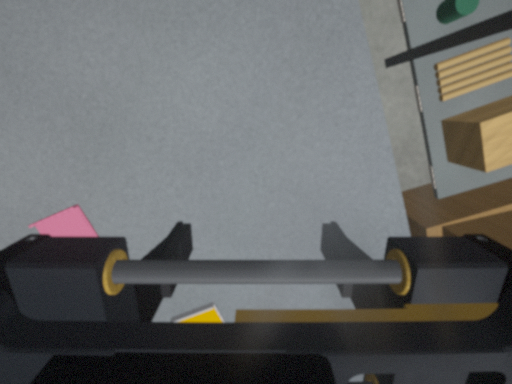

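The top view shows the stack at about (342,185). The trays are red (283,199), blue (193,188), yellow (135,181) and green (242,147). The oil can is at (186,133), the jar at (239,195), and there are pink decoys. Next I measure these.

```bash
cat > h.py <<'E'
import cv2, numpy as np
from rig import bot
def rays(c,uv):
    uv=np.asarray(uv,float).reshape(-1,2);K=c["K"]
    s=np.c_[(uv[:,0]-K[0,2])/K[0,0],(uv[:,1]-K[1,2])/K[1,1]]
    q=s.copy()
    for _ in range(8): q=s/(1+c["k1"]*(q**2).sum(1,keepdims=True))
    return np.c_[q[:,0],-q[:,1],-np.ones(len(q))]@np.array(c["attitude"]).T
def plane(c,uv,z):
    r=rays(c,uv);o=np.array(c["xyz"]);return o+r*((z-o[2])/r[:,2])[:,None]
def pix(c,P):
    p=(np.asarray(P,float).reshape(-1,3)-c["xyz"])@np.array(c["attitude"])
    q=np.c_[p[:,0],-p[:,1]]/-p[:,2:3]; q=q*(1+c["k1"]*(q**2).sum(1,keepdims=True))
    return q*[c["K"][0,0],c["K"][1,1]]+c["K"][:2,2]
def mask(p,col):
    h=cv2.cvtColor(p,cv2.COLOR_BGR2HSV).astype(int);H,S,V=h[...,0],h[...,1],h[...,2]
    return {"red":((H<6)|(H>174))&(S>190)&(V>60),"yellow":(H>18)&(H<32)&(S>170)&(V>100),
     "blue":(H>100)&(H<125)&(S>150)&(V>60),"green":(H>50)&(H<90)&(S>130)&(V>40)}[col].astype(np.uint8)
def blobs(c,m,z,amin=30):
    out=[]
    cs,_=cv2.findContours(m,cv2.RETR_EXTERNAL,cv2.CHAIN_APPROX_NONE)
    for k in cs:
        a=cv2.contourArea(k)
        if a<amin: continue
        w=plane(c,k.reshape(-1,2),z)[:,:2]
        (cx,cy),(W,Hh),an=cv2.minAreaRect((w*1000).astype(np.float32))
        if W<Hh: W,Hh,an=Hh,W,an+90
        an=(an+90)%180-90
        out.append((a,k.reshape(-1,2).mean(0).round(1),np.round([cx,cy,W,Hh],1),round(an,1)))
    return sorted(out,key=lambda t:-t[0])
E
python3 - <<'E'
from h import *
for n in("top","side"):
    c=bot.get_calibration(n);p=cv2.imread(f"pics/{n}0.png");d=np.load(f"pics/{n}0.npy")
    for col in("red","yellow","blue","green"):
        print(n,col)
        for b in blobs(c,mask(p,col),0.004): print("  ",*b)
p=cv2.imread("pics/top0.png");cv2.imwrite("pics/t1.png",cv2.resize(p[140:230,290:400],None,fx=6,fy=6,interpolation=cv2.INTER_CUBIC))
p=cv2.imread("pics/side0.png");cv2.imwrite("pics/s1.png",cv2.resize(p[215:305,280:375],None,fx=6,fy=6,interpolation=cv2.INTER_CUBIC))
E
```

```text
top red
   47.5 [288.  194.6] [ 460.1 -173.4  127.1   68.7] 1.7
   42.5 [430.  285.5] [ 179.2 -694.9  114.   109.9] 0.4
   38.5 [353.6 180.5] [ 532.8 -436.7  118.3   26.8] 0.2
top yellow
   668.0 [135.2 181. ] [494.3 396.3 145.5  74.1] 3.9
   305.5 [333.3 180.2] [ 533.2 -359.4  125.7   40.5] 2.6
top blue
   1415.0 [419.6 325.9] [  18.1 -677.2  164.5  129.4] -0.8
   676.0 [192.8 188.6] [474.7 173.7 145.5  74.4] -15.2
top green
   608.0 [242.1 147.8] [646.   -6.3 141.8  73.1] 3.3
side red
   640.0 [266.1 219.6] [ 453.4 -170.2  134.7   62.4] -3.0
   81.5 [323.7 273.5] [ 495.4 -413.5   35.8   29.3] -81.6
side yellow
side blue
   447.5 [221.3 149.1] [475.1 171.8 139.4  64. ] -15.2
   129.5 [310.5 270.3] [ 471.4 -386.9   78.7   26.7] 89.2
side green
   451.0 [288.6 163.2] [648.1  -7.7 131.8  62.5] 4.9
   42.0 [330.5 253.2] [ 551.6 -370.6   23.8   21.2] 6.4
```

View pics/t1.png

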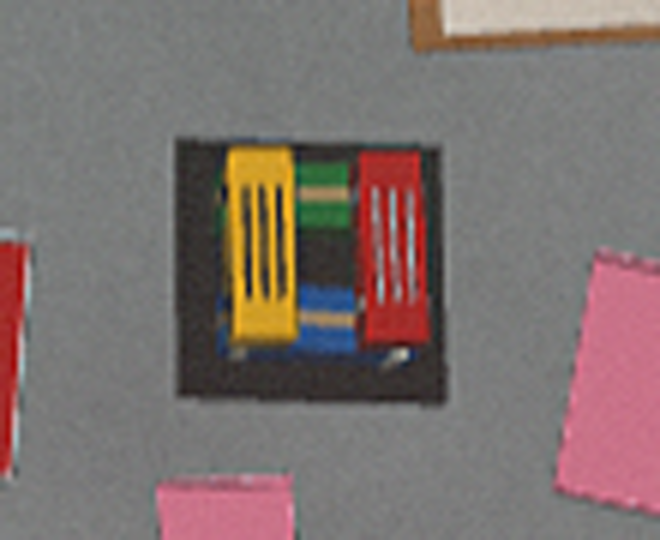

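View pics/s1.png

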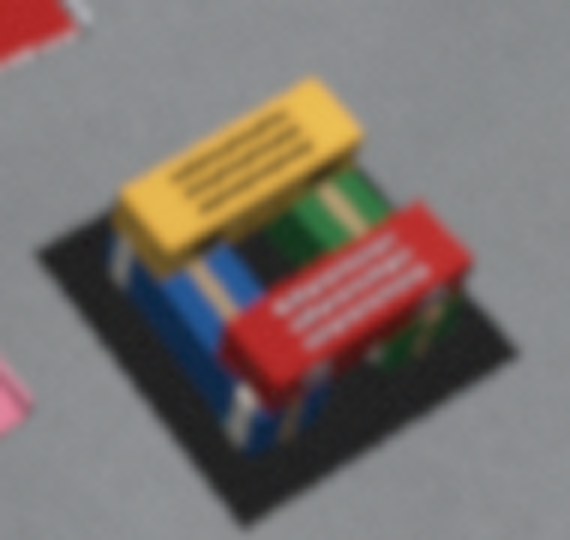

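```bash
cat > m.py <<'E'
from h import *
import sys
def loose(p,col):
    h=cv2.cvtColor(p,cv2.COLOR_BGR2HSV).astype(int);H,S,V=h[...,0],h[...,1],h[...,2]
    m={"red":((H<6)|(H>176))&(S>165)&(V>60),"yellow":(H>17)&(H<32)&(S>120)&(V>80),
     "blue":(H>100)&(H<125)&(S>130)&(V>50),"green":(H>50)&(H<90)&(S>100)&(V>35)}[col].astype(np.uint8)
    return cv2.morphologyEx(m,cv2.MORPH_CLOSE,np.ones((3,3),np.uint8))
E
python3 - <<'E'
from m import *
for n in("top","side"):
    c=bot.get_calibration(n);p=cv2.imread(f"pics/{n}0.png")
    for col in("red","yellow","blue","green"):
        for z in(.004,.075):
            print(n,col,z)
            for b in blobs(c,loose(p,col),z,40): print("  ",*b)
# cast mat + jar + can
c=bot.get_calibration("top");d=np.load("pics/top0.npy");p=cv2.imread("pics/top0.png")
print("jar",plane(c,[[239,195]],.075)); print("can",plane(c,[[186,133]],.06))
m=((p.max(2)<75)).astype(np.uint8);m[:135]=0;m[215:]=0;m[:,:315]=0;m[:,370:]=0
m=cv2.morphologyEx(m,cv2.MORPH_CLOSE,np.ones((25,25),np.uint8));print("mat",blobs(c,m,.003))
uv=np.array([[333,180],[354,180],[343,183],[283,199]])
for u in uv:
  r=rays(c,u)[0]; print(u,c["xyz"]+r*d[u[1],u[0]])
E
```

```text
top red 0.004
   1483.0 [420.4 271.4] [ 204.2 -685.1  164.1  132.4] -0.6
   688.5 [282.4 198.6] [ 453.  -168.1  145.    75.2] -2.7
   298.5 [354.8 181. ] [ 533.2 -440.6  125.6   44.5] 2.6
   97.5 [185.6 131.9] [698.6 220.1  53.1  46.1] -40.0
top red 0.075
   1483.0 [420.4 271.4] [ 199.7 -660.9  157.6  127.1] -0.6
   688.5 [282.4 198.6] [ 438.7 -164.3  139.3   72.3] -2.7
   298.5 [354.8 181. ] [ 515.7 -426.   120.7   42.7] 2.6
   97.5 [185.6 131.9] [674.6 208.7  51.1  44.2] -40.0
top yellow 0.004
   892.5 [424.1 271.5] [ 204.9 -695.9  142.4   91.4] 0.8
   702.0 [134.9 180.9] [494.4 397.4 145.7  78.1] 3.9
   337.0 [332.9 180.4] [ 531.1 -356.9  129.5   45.8] 2.6
top yellow 0.075
   892.5 [424.1 271.5] [ 200.3 -671.3  136.8   87.8] 0.8
   702.0 [134.9 180.9] [478.4 379.  140.   75.1] 3.9
   337.0 [332.9 180.4] [ 513.7 -345.6  124.4   44. ] 2.6
top blue 0.004
   1665.5 [419.4 323.4] [  18.2 -675.5  164.7  132.9] -0.9
   692.5 [192.7 188.3] [474.7 174.8 146.1  76.4] -15.1
top blue 0.075
   1665.5 [419.4 323.4] [  21.  -651.8  158.3  127.7] -0.9
   692.5 [192.7 188.3] [459.5 165.1 140.3  73
[... 946 characters left out ...]
 108.9 132.3  64.2] -15.2
   153.0 [310.5 270.4] [ 441.5 -412.2   76.2   27.2] 89.3
side green 0.004
   505.5 [288.8 163.1] [649.4  -7.3 134.6  67.1] 4.9
   61.5 [330.6 253. ] [ 551.8 -369.3   30.5   25.3] -0.7
side green 0.075
   505.5 [288.8 163.1] [608.2 -57.9 125.7  62.7] 4.9
   61.5 [330.6 253. ] [ 517.1 -395.9   28.5   23.6] -0.7
jar [[ 0.44256877 -0.0058894   0.075     ]]
can [[0.67484631 0.20784154 0.06      ]]
mat [(1815.0, array([341. , 184.9]), array([ 516.2, -389.9,  169.3,  167. ]), -88.8)]
[333 180] [ 0.51460286 -0.34666574  0.07745912]
[354 180] [ 0.52049999 -0.4254179   0.06868971]
[343 183] [ 0.08901946 -0.07062154  1.80965173]
[283 199] [ 0.44906769 -0.17004284  0.00688954]
```

Emit:
play_rows(
  increments=[
    {"dp":[30,-40,0],"turn":0.08},
    {"dp":[30,-40,0],"turn":0.08},
    {"dp":[30,-40,0],"turn":0.08},
    {"dp":[30,-40,0],"turn":0.08},
    {"dp":[30,-40,0],"turn":0.08},
  ],
  claw=0.75,
)

```text
time_s: 0.65
position: [0.3636, 0.3868, 0.2392]
tcp_rot: [[-0.997, -0.075, -0.002], [-0.075, 0.997, 0.001], [0.002, 0.001, -1.0]]
force: [1.0, 0.1, -0.2]
opening: 0.761
```

Emit:
play_rows(
  increments=[
    {"dp":[24,-42,0],"turn":-0.03},
    {"dp":[24,-42,0],"turn":0},
    {"dp":[24,-42,0],"turn":0},
    {"dp":[20,-45,0],"turn":0},
    {"dp":[20,-45,0],"turn":0},
  ],
)

```text
time_s: 1.15
position: [0.4787, 0.165, 0.2389]
tcp_rot: [[-0.999, -0.046, -0.0], [-0.046, 0.999, 0.002], [0.0, 0.002, -1.0]]
force: [1.3, -0.2, 0.4]
opening: 0.749
```

Emit:
play_rows(
  increments=[
    {"dp":[10,-48,0],"turn":0},
    {"dp":[10,-48,0],"turn":0},
    {"dp":[10,-48,0],"turn":0},
    {"dp":[5,-49,0],"turn":0},
    {"dp":[5,-49,0],"turn":0},
  ],
)

```text
time_s: 1.65
position: [0.5203, -0.0811, 0.2385]
tcp_rot: [[-0.999, -0.045, 0.002], [-0.045, 0.999, 0.002], [-0.003, 0.002, -1.0]]
force: [1.3, 0.7, 0.1]
opening: 0.75
```

Emit:
play_rows(
  increments=[
    {"dp":[0,-50,0],"turn":0},
    {"dp":[0,-50,0],"turn":0},
    {"dp":[0,-40,0],"turn":0},
    {"dp":[0,-10,0],"turn":0},
    {"dp":[0,0,0],"turn":0},
  ],
)

```text
time_s: 2.15
position: [0.5198, -0.2401, 0.2374]
tcp_rot: [[-0.999, -0.036, 0.004], [-0.036, 0.999, 0.0], [-0.004, 0.0, -1.0]]
force: [0.2, 1.4, 0.3]
opening: 0.748
```

Emit:
play_rows(
  increments=[
    {"dp":[0,-50,0],"turn":0},
    {"dp":[0,-40,0],"turn":0},
    {"dp":[0,-15,0],"turn":0.01},
    {"dp":[0,0,0],"turn":0},
    {"dp":[0,0,0],"turn":0},
  ],
)

```text
time_s: 2.65
position: [0.5195, -0.336, 0.2359]
tcp_rot: [[-0.999, -0.054, -0.001], [-0.054, 0.998, 0.01], [0.0, 0.01, -1.0]]
force: [0.3, 0.4, -0.7]
opening: 0.748
```

Run:
```python
from m import *
c=bot.get_calibration("wrist");p,d=bot.capture("wrist");cv2.imwrite("pics/w1.png",p)
print(bot.read_state()["position"])
for col in("red","yellow","blue","green"):
    print(col)
    for b in blobs(c,loose(p,col),.075,100): print("  ",*b)
```

```text
[ 0.519474   -0.33571116  0.23594887]
red
   5469.0 [378.8 123.4] [ 449.6 -201.8  117.3   59.3] -2.9
   3287.0 [177.8 171.7] [ 516.2 -425.7  116.4   43.7] 1.8
yellow
   3400.5 [244.1 173.9] [ 514.9 -349.3  119.1   42.5] 2.8
   2369.5 [378.7 313.9] [ 701.4 -146.7  283.3   28.6] -87.1
   536.5 [215.2 316.2] [ 716.7 -381.8   95.1   17.4] -87.2
   378.5 [144.1 272.5] [ 651.6 -473.8   71.9   22.9] -8.7
blue
   347.5 [210.3 128.3] [ 461.3 -388.7   34.2   14.3] 88.9
   292.5 [210.8 149.9] [ 485.1 -387.9   31.9   13. ] 89.4
green
   1083.5 [459.5 229.3] [576.  -72.3  59.6  51.3] -84.8
   313.5 [211.7 189.4] [ 530.4 -386.1   29.8   19.9] -88.9
   225.0 [213.1 209.3] [ 556.9 -384.7   30.5   13. ] -88.9
```

View pics/w1.png

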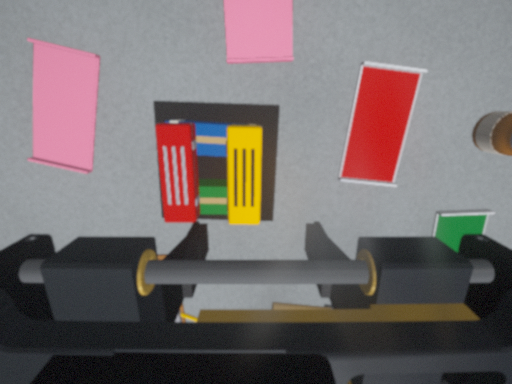

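The wrist view shows red at (178,172) and yellow at (244,174), matching the top view to within 3 mm. I grip yellow at about (515.5, -347.5).

Emit:
play_rows(
  increments=[
    {"dp":[-4,-12,-10],"turn":0},
    {"dp":[0,0,-45],"turn":0},
    {"dp":[0,0,-45],"turn":0},
    {"dp":[0,0,-20],"turn":0},
    {"dp":[0,0,0],"turn":0},
  ],
)

```text
time_s: 3.2
position: [0.5158, -0.3428, 0.1131]
tcp_rot: [[-0.998, -0.063, 0.001], [-0.063, 0.998, 0.008], [-0.002, 0.008, -1.0]]
force: [-0.5, 0.0, 0.1]
opening: 0.752
```

Emit:
play_rows(
  increments=[
    {"dp":[0,-5,0],"turn":-0.015},
    {"dp":[0,0,-20],"turn":0},
    {"dp":[0,0,-20],"turn":0},
    {"dp":[0,0,-8],"turn":0},
    {"dp":[0,0,0],"turn":0},
  ],
)

```text
time_s: 3.7
position: [0.519, -0.3508, 0.0696]
tcp_rot: [[-0.999, -0.047, 0.009], [-0.047, 0.999, 0.0], [-0.009, -0.0, -1.0]]
force: [0.1, -0.6, -0.0]
opening: 0.75
```

Emit:
play_rows(
  increments=[
    {"dp":[-3,3,-4],"turn":0},
    {"dp":[0,0,0],"turn":0},
    {"dp":[0,0,0],"turn":0},
    {"dp":[0,0,0],"turn":0},
    {"dp":[0,0,0],"turn":0},
  ],
)

```text
time_s: 4.2
position: [0.5179, -0.3495, 0.07]
tcp_rot: [[-0.999, -0.047, 0.015], [-0.047, 0.999, -0.005], [-0.014, -0.006, -1.0]]
force: [-0.6, 0.2, 0.4]
opening: 0.749
```

Emit:
play_rows(
  increments=[
    {"dp":[0,0,0],"turn":0},
    {"dp":[0,0,0],"turn":0},
    {"dp":[0,0,0],"turn":0},
    {"dp":[0,0,0],"turn":0},
    {"dp":[0,0,0],"turn":0},
  ],
  claw=0.3,
)

```text
time_s: 4.7
position: [0.5181, -0.3496, 0.0704]
tcp_rot: [[-0.999, -0.047, 0.015], [-0.047, 0.999, -0.006], [-0.015, -0.006, -1.0]]
force: [0.4, 0.6, 1.5]
opening: 0.455
```

Emit:
play_rows(
  increments=[
    {"dp":[0,0,10],"turn":0},
    {"dp":[0,0,30],"turn":0},
    {"dp":[0,0,40],"turn":0},
    {"dp":[0,0,40],"turn":0},
    {"dp":[0,0,30],"turn":0},
  ],
)

```text
time_s: 5.2
position: [0.5114, -0.3435, 0.2165]
tcp_rot: [[-0.999, -0.047, -0.003], [-0.047, 0.999, 0.012], [0.002, 0.012, -1.0]]
force: [0.9, -1.0, -4.7]
opening: 0.459
```

Run:
```python
from m import *
s=bot.read_state();print(s["position"],s["force"],s["opening"])
p,d=bot.capture("side");cv2.imwrite("pics/s2.png",p)
```

```text
[ 0.51136253 -0.34346201  0.21650047] [ 0.89705646 -1.01377877 -4.74601739] 0.45862916884190613
```

View pics/s2.png

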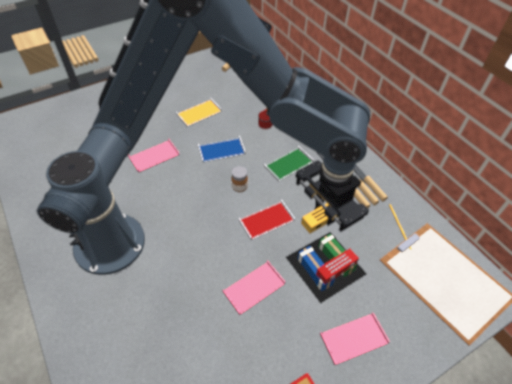

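Emit:
play_rows(
  increments=[
    {"dp":[0,30,0],"turn":0},
    {"dp":[0,48,0],"turn":0},
    {"dp":[0,48,0],"turn":0},
    {"dp":[0,48,0],"turn":0},
    {"dp":[0,48,0],"turn":0},
  ],
)

```text
time_s: 5.75
position: [0.5123, -0.125, 0.222]
tcp_rot: [[-0.999, -0.036, 0.008], [-0.036, 0.999, -0.003], [-0.008, -0.003, -1.0]]
force: [0.8, 0.3, -4.4]
opening: 0.459
```

Emit:
play_rows(
  increments=[
    {"dp":[0,48,0],"turn":0},
    {"dp":[0,48,0],"turn":0},
    {"dp":[0,48,0],"turn":0},
    {"dp":[0,48,0],"turn":0},
    {"dp":[0,48,0],"turn":0},
  ],
)

```text
time_s: 6.25
position: [0.5064, 0.1248, 0.2181]
tcp_rot: [[-0.999, -0.034, 0.001], [-0.034, 0.999, -0.001], [-0.001, -0.001, -1.0]]
force: [1.7, 0.3, -3.9]
opening: 0.454
```

Emit:
play_rows(
  increments=[
    {"dp":[0,48,0],"turn":0},
    {"dp":[0,48,0],"turn":0},
    {"dp":[0,40,0],"turn":0},
    {"dp":[0,20,0],"turn":0},
    {"dp":[0,0,0],"turn":0},
  ],
)

```text
time_s: 6.75
position: [0.5001, 0.2932, 0.2134]
tcp_rot: [[-0.999, -0.042, -0.007], [-0.042, 0.999, -0.001], [0.007, -0.001, -1.0]]
force: [-0.5, -0.3, -3.8]
opening: 0.455
```

Emit:
play_rows(
  increments=[
    {"dp":[0,45,0],"turn":0.02},
    {"dp":[0,40,-10],"turn":0},
    {"dp":[0,20,-30],"turn":0},
    {"dp":[0,0,-30],"turn":0},
    {"dp":[0,0,0],"turn":0},
  ],
)

```text
time_s: 7.25
position: [0.4979, 0.3976, 0.1378]
tcp_rot: [[-0.998, -0.062, -0.011], [-0.062, 0.998, -0.007], [0.012, -0.007, -1.0]]
force: [-1.2, -0.6, -3.9]
opening: 0.46
```

Run:
```python
from m import *
s=bot.read_state();print(s["position"],s["force"],s["opening"])
p,d=bot.capture("side");cv2.imwrite("pics/s3.png",cv2.resize(p[60:160,130:290],None,fx=5,fy=5,interpolation=cv2.INTER_CUBIC))
c=bot.get_calibration("wrist");p,d=bot.capture("wrist");cv2.imwrite("pics/w3.png",p)
```

```text
[0.49793263 0.39756155 0.13778333] [-1.15571118 -0.6194503  -3.8916699 ] 0.4603734008786488
```

View pics/s3.png

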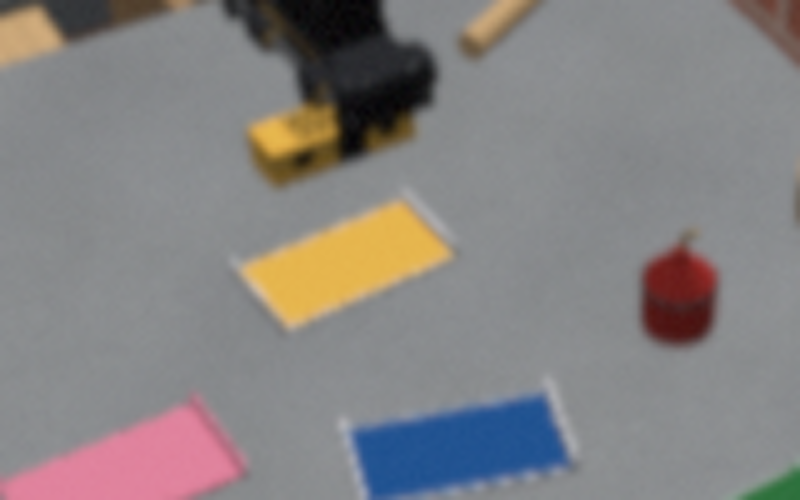

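View pics/w3.png

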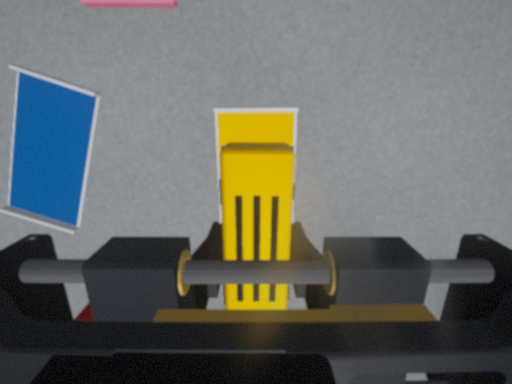

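Emit:
play_rows(
  increments=[
    {"dp":[-1,0,-20],"turn":0},
    {"dp":[0,0,-30],"turn":0},
    {"dp":[0,0,-20],"turn":0},
    {"dp":[0,0,0],"turn":0},
    {"dp":[0,0,0],"turn":0},
  ],
)

```text
time_s: 7.85
position: [0.508, 0.397, 0.0809]
tcp_rot: [[-0.998, -0.055, 0.012], [-0.055, 0.998, 0.004], [-0.012, 0.004, -1.0]]
force: [-0.1, 0.2, -5.6]
opening: 0.455
```

Emit:
play_rows(
  increments=[
    {"dp":[-6,0,-10],"turn":0},
    {"dp":[-6,0,-15],"turn":0},
    {"dp":[0,0,-10],"turn":0},
    {"dp":[0,0,0],"turn":0},
    {"dp":[0,0,0],"turn":0},
  ],
)

```text
time_s: 8.35
position: [0.4997, 0.3982, 0.0514]
tcp_rot: [[-0.998, -0.054, 0.023], [-0.054, 0.999, 0.01], [-0.023, 0.009, -1.0]]
force: [0.5, -0.1, -4.4]
opening: 0.455
```

Emit:
play_rows(
  increments=[
    {"dp":[-2,0,-6],"turn":0},
    {"dp":[-2,0,-6],"turn":0},
    {"dp":[-1,0,-4],"turn":0},
    {"dp":[0,0,0],"turn":0},
    {"dp":[0,0,0],"turn":0},
  ],
)

```text
time_s: 8.85
position: [0.4955, 0.3989, 0.0354]
tcp_rot: [[-0.998, -0.054, 0.026], [-0.054, 0.998, 0.011], [-0.026, 0.01, -1.0]]
force: [-0.1, -0.3, -5.1]
opening: 0.46
```

Emit:
play_rows(
  increments=[
    {"dp":[0,0,-2],"turn":0},
    {"dp":[0,0,-2],"turn":0},
    {"dp":[0,0,-1],"turn":0},
    {"dp":[0,0,0],"turn":0},
    {"dp":[0,0,0],"turn":0},
  ],
)

```text
time_s: 9.35
position: [0.4962, 0.3993, 0.0319]
tcp_rot: [[-0.998, -0.054, 0.027], [-0.053, 0.998, 0.012], [-0.028, 0.011, -1.0]]
force: [0.7, -0.2, -3.6]
opening: 0.455
```

Emit:
play_rows(
  increments=[
    {"dp":[0,0,-2],"turn":0},
    {"dp":[0,0,-1],"turn":0},
    {"dp":[0,0,0],"turn":0},
    {"dp":[0,0,0],"turn":0},
    {"dp":[0,0,0],"turn":0},
  ],
)

```text
time_s: 9.85
position: [0.4963, 0.3994, 0.0316]
tcp_rot: [[-0.998, -0.054, 0.028], [-0.054, 0.998, 0.012], [-0.028, 0.011, -1.0]]
force: [-0.9, -0.3, 0.6]
opening: 0.454
```

Emit:
play_rows(
  increments=[
    {"dp":[0,0,0],"turn":0},
    {"dp":[0,0,0],"turn":0},
    {"dp":[0,0,0],"turn":0},
    {"dp":[0,0,0],"turn":0},
    {"dp":[0,0,0],"turn":0},
  ],
  claw=0.75,
)

```text
time_s: 10.35
position: [0.4988, 0.4006, 0.0324]
tcp_rot: [[-0.998, -0.054, 0.033], [-0.054, 0.998, 0.015], [-0.034, 0.013, -0.999]]
force: [0.2, -0.4, 0.5]
opening: 0.735
```

Emit:
play_rows(
  increments=[
    {"dp":[0,0,15],"turn":0},
    {"dp":[0,0,30],"turn":0},
    {"dp":[0,0,45],"turn":0},
    {"dp":[0,0,45],"turn":0},
    {"dp":[0,0,40],"turn":0},
  ],
)

```text
time_s: 10.85
position: [0.4941, 0.3977, 0.2095]
tcp_rot: [[-0.998, -0.054, 0.021], [-0.053, 0.999, 0.008], [-0.021, 0.007, -1.0]]
force: [0.5, -0.3, 0.0]
opening: 0.755
```

Run:
```python
from m import *
s=bot.read_state();print(s["position"],s["tcp_rot"][:,2])
c=bot.get_calibration("wrist");p,d=bot.capture("wrist");cv2.imwrite("pics/w4.png",p)
m=loose(p,"yellow")
for b in blobs(c,m,.036,100): print("  ",*b)
```

```text
[0.49407523 0.39767905 0.20949058] [ 0.02063935  0.00837011 -0.99975195]
   6166.0 [254.1 165.1] [486.7 395.9 135.6  69.4] 3.8
   2183.5 [378.  313.9] [693.8 597.  294.8  30. ] -87.3
   448.5 [223.7 315.9] [710.3 362.2  74.6  18.7] -87.1
   381.0 [144.1 272.4] [640.9 252.1  76.5  24.4] -7.5
```

View pics/w4.png

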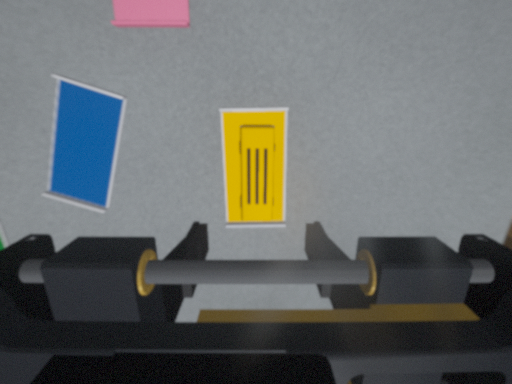

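```bash
cat > chk.py <<'E'
from m import *
# wrist check helper: dark/bright rib mask centre at lid height vs floor blob centre
E
python3 - <<'E'
from m import *
c=bot.get_calibration("wrist");p=cv2.imread("pics/w4.png")
print("tray",[b for b in blobs(c,loose(p,"yellow"),.004,3000)])
g=cv2.cvtColor(p,cv2.COLOR_BGR2GRAY); m=(g<70).astype(np.uint8); m[:,:236]=0;m[:,282:]=0;m[:140]=0;m[212:]=0
ys,xs=np.nonzero(m); print("ribs",xs.mean(),ys.mean(),xs.min(),xs.max(),ys.min(),ys.max())
print(plane(c,[[(xs.min()+xs.max())/2,(ys.min()+ys.max())/2]],.036))
cv2.imwrite("pics/w4z.png",cv2.resize(p[100:235,205:305],None,fx=4.4,fy=4.4,interpolation=cv2.INTER_CUBIC))
E
```

```text
tray [(6166.0, array([254.1, 165.1]), array([503.1, 400.2, 153.4,  78.4]), 3.8)]<stdin>:5: RuntimeWarning: Mean of empty slice.
  ret = ret.dtype.type(ret / rcount)
Traceback (most recent call last):
ValueError: zero-size array to reduction operation minimum which has no identity
```

Run:
```python
from m import *
p=cv2.imread("pics/w4.png");cv2.imwrite("pics/w4z.png",cv2.resize(p[100:235,205:305],None,fx=4.4,fy=4.4,interpolation=cv2.INTER_CUBIC))
print(bot.read_state()["qvel"])
c=bot.get_calibration("wrist")
print(plane(c,[[257,176]],.036),plane(c,[[254.5,166]],.004))
```

```text
[  0.11095262   1.5764276   -0.90832151   0.31387895 -10.19559546
   0.15972227]
[[0.50204752 0.40327432 0.036     ]] [[0.49723138 0.40010965 0.004     ]]
```

View pics/w4z.png

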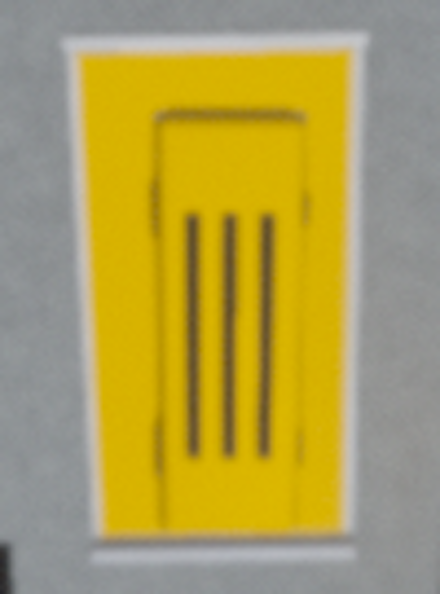

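Run:
```python
from m import *
c=bot.get_calibration("wrist")
a=plane(c,[[222.8,111.8],[285,111.8],[228,221.6],[283.4,221.6]],.004);b=plane(c,[[257.3,148.4],[257.3,203.9]],.036)
print(a.mean(0),a,b.mean(0),b)
```

```text
[0.50342438 0.40098028 0.004     ] [[0.42883079 0.35626813 0.004     ]
 [0.42461121 0.43519042 0.004     ]
 [0.58206725 0.36586649 0.004     ]
 [0.57818826 0.44659609 0.004     ]] [0.50349038 0.40372977 0.036     ] [[0.46752244 0.40173462 0.036     ]
 [0.53945833 0.40572491 0.036     ]]
```

The yellow case sits within about 3 mm of its tray centre and is lined up to within 1°. Next is red.

Emit:
play_rows(
  increments=[
    {"dp":[0,-30,0],"turn":0},
    {"dp":[2,-48,0],"turn":0},
    {"dp":[2,-48,0],"turn":0},
    {"dp":[2,-48,0],"turn":0},
    {"dp":[2,-48,0],"turn":0},
  ],
)

```text
time_s: 11.4
position: [0.5083, 0.1794, 0.2292]
tcp_rot: [[-0.996, -0.067, 0.056], [-0.066, 0.998, 0.026], [-0.057, 0.022, -0.998]]
force: [1.5, -0.4, 0.8]
opening: 0.753
```

Emit:
play_rows(
  increments=[
    {"dp":[2,-48,0],"turn":0},
    {"dp":[2,-48,0],"turn":0},
    {"dp":[2,-48,0],"turn":0},
    {"dp":[2,-48,0],"turn":0},
    {"dp":[2,-48,0],"turn":0},
  ],
)

```text
time_s: 11.9
position: [0.5175, -0.0698, 0.2348]
tcp_rot: [[-0.995, -0.069, 0.065], [-0.067, 0.997, 0.024], [-0.067, 0.02, -0.998]]
force: [0.8, 0.6, 0.5]
opening: 0.752
```

Emit:
play_rows(
  increments=[
    {"dp":[0,-48,0],"turn":0},
    {"dp":[0,-48,0],"turn":0},
    {"dp":[0,-48,0],"turn":0},
    {"dp":[0,-48,0],"turn":0},
    {"dp":[0,-48,0],"turn":0},
  ],
)

```text
time_s: 12.4
position: [0.5161, -0.3198, 0.2404]
tcp_rot: [[-0.995, -0.068, 0.073], [-0.066, 0.998, 0.02], [-0.074, 0.015, -0.997]]
force: [1.1, 0.9, -0.2]
opening: 0.751
```

Emit:
play_rows(
  increments=[
    {"dp":[0,-48,0],"turn":0},
    {"dp":[0,-35,0],"turn":0},
    {"dp":[0,-15,0],"turn":0},
    {"dp":[0,0,0],"turn":0},
    {"dp":[0,0,0],"turn":0},
  ],
)

```text
time_s: 12.9
position: [0.5138, -0.4301, 0.2445]
tcp_rot: [[-0.995, -0.059, 0.078], [-0.058, 0.998, 0.012], [-0.079, 0.007, -0.997]]
force: [-0.6, 0.4, -0.3]
opening: 0.752
```

Emit:
play_rows(
  increments=[
    {"dp":[0,0,-40],"turn":0},
    {"dp":[0,0,0],"turn":0},
    {"dp":[0,0,0],"turn":0},
    {"dp":[0,0,0],"turn":0},
    {"dp":[0,0,0],"turn":0},
  ],
)

```text
time_s: 13.4
position: [0.5161, -0.4253, 0.2098]
tcp_rot: [[-0.995, -0.064, 0.082], [-0.064, 0.998, 0.01], [-0.082, 0.004, -0.997]]
force: [0.5, 0.5, 0.4]
opening: 0.754
```

Emit:
play_rows(
  increments=[
    {"dp":[0,0,40],"turn":0},
    {"dp":[0,0,0],"turn":0},
    {"dp":[0,0,0],"turn":0},
    {"dp":[0,0,0],"turn":0},
    {"dp":[0,0,0],"turn":0},
  ],
)

```text
time_s: 13.9
position: [0.5176, -0.425, 0.2554]
tcp_rot: [[-0.994, -0.066, 0.086], [-0.066, 0.998, 0.005], [-0.086, -0.001, -0.996]]
force: [-0.1, -0.2, -0.8]
opening: 0.752
```

Run:
```python
from m import *
for i in range(9):
    s=bot.read_state();print(round(s["time_s"],2),s["position"].round(4),s["tcp_rot"][:,2].round(4),s["joint_positions"].round(2),s["qvel"].round(2))
    bot.capture("side")
```

```text
13.9 [ 0.5176 -0.425   0.2554] [ 0.0858  0.005  -0.9963] [ -50.66   31.61   77.17    4.29   68.37 -145.92] [ 0.04 -0.22 -0.26  0.01 -0.21 -0.07]
13.95 [ 0.5177 -0.4251  0.2554] [ 0.086   0.005  -0.9963] [ -50.66   31.62   77.16    4.3    68.36 -145.93] [-0.12  0.39  0.05 -0.02 -0.01 -0.05]
14.0 [ 0.5176 -0.4251  0.2551] [ 0.0857  0.0053 -0.9963] [ -50.67   31.64   77.17    4.3    68.36 -145.92] [-0.09  0.25  0.04 -0.11  0.12 -0.05]
14.05 [ 0.5175 -0.425   0.2549] [ 0.0854  0.0055 -0.9963] [ -50.67   31.65   77.17    4.29   68.37 -145.93] [ 0.05  0.28  0.07 -0.08 -0.06  0.03]
14.1 [ 0.5175 -0.425   0.2548] [ 0.0853  0.0057 -0.9963] [ -50.67   31.66   77.17    4.29   68.37 -145.93] [-0.05  0.09 -0.09  0.02  0.02 -0.05]
14.15 [ 0.5175 -0.4251  0.2549] [ 0.0854  0.0056 -0.9963] [ -50.67   31.66   77.17    4.3    68.37 -145.92] [ 0.02 -0.02 -0.07  0.01 -0.04 -0.  ]
14.2 [ 0.5176 -0.4251  0.2549] [ 0.0855  0.0055 -0.9963] [ -50.67   31.66   77.16    4.29   68.37 -145.92] [ 0.07 -0.02 -0.09  0.08 -0.03  0.05]
14.25 [ 0.5176 -0.4252  0.255 ] [ 0.0855  0.0055 -0.9963] [ -50.67   31.66   77.16    4.29   68.37 -145.92] [ 0.03 -0.11 -0.16  0.07  0.01 -0.03]
14.3 [ 0.5176 -0.4252  0.2551] [ 0.0857  0.0052 -0.9963] [ -50.67   31.65   77.15    4.29   68.37 -145.93] [-0.03 -0.07 -0.06  0.06  0.07  0.09]
```

Emit:
play_rows(
  increments=[
    {"dp":[0,0,0],"turn":0},
    {"dp":[0,0,0],"turn":0},
    {"dp":[0,0,0],"turn":0},
    {"dp":[0,0,0],"turn":0},
    {"dp":[0,0,0],"turn":0},
  ],
)

```text
time_s: 14.85
position: [0.5176, -0.4252, 0.2549]
tcp_rot: [[-0.994, -0.066, 0.086], [-0.065, 0.998, 0.005], [-0.086, -0.0, -0.996]]
force: [0.5, -0.0, -0.5]
opening: 0.745
```

Run:
```python
from m import *
for i in range(3):
    s=bot.read_state();print(round(s["time_s"],2),s["position"].round(4),s["tcp_rot"][:,2].round(4),s["joint_positions"].round(2),s["qvel"].round(2))
    bot.capture("side")
```

```text
14.85 [ 0.5176 -0.4252  0.2549] [ 0.0856  0.0055 -0.9963] [ -50.68   31.67   77.15    4.3    68.37 -145.92] [ 0.   -0.04  0.02 -0.03  0.11 -0.02]
14.9 [ 0.5176 -0.4253  0.255 ] [ 0.0855  0.0054 -0.9963] [ -50.68   31.66   77.15    4.29   68.37 -145.93] [-0.01  0.06  0.   -0.03 -0.03  0.02]
14.95 [ 0.5176 -0.4252  0.2549] [ 0.0856  0.0054 -0.9963] [ -50.68   31.66   77.15    4.3    68.37 -145.93] [ 0.05  0.01 -0.06  0.03 -0.06  0.  ]
```

Emit:
play_rows(
  increments=[
    {"dp":[0,48,0],"turn":0},
    {"dp":[0,48,0],"turn":0},
    {"dp":[0,48,0],"turn":0},
    {"dp":[0,48,0],"turn":0},
    {"dp":[0,0,0],"turn":0},
  ],
)

```text
time_s: 15.5
position: [0.5162, -0.23, 0.2546]
tcp_rot: [[-0.994, -0.06, 0.087], [-0.06, 0.998, 0.003], [-0.087, -0.002, -0.996]]
force: [-0.3, -0.2, 1.1]
opening: 0.748
```

Emit:
play_rows(
  increments=[
    {"dp":[0,0,0],"turn":0},
    {"dp":[0,0,0],"turn":0},
    {"dp":[0,0,0],"turn":0},
    {"dp":[0,0,0],"turn":0},
    {"dp":[0,0,0],"turn":0},
  ],
)

```text
time_s: 16.0
position: [0.5176, -0.2339, 0.2555]
tcp_rot: [[-0.994, -0.058, 0.09], [-0.059, 0.998, -0.001], [-0.09, -0.006, -0.996]]
force: [-1.0, 0.7, 0.9]
opening: 0.751
```

Emit:
play_rows(
  increments=[
    {"dp":[0,-48,0],"turn":0},
    {"dp":[0,-48,0],"turn":0},
    {"dp":[0,-48,0],"turn":0},
    {"dp":[0,-48,0],"turn":0},
    {"dp":[0,0,0],"turn":0},
  ],
)

```text
time_s: 16.5
position: [0.5159, -0.4351, 0.2547]
tcp_rot: [[-0.994, -0.058, 0.09], [-0.058, 0.998, -0.002], [-0.09, -0.007, -0.996]]
force: [-0.3, 0.8, -0.3]
opening: 0.751
```

Emit:
play_rows(
  increments=[
    {"dp":[0,0,0],"turn":0},
    {"dp":[0,0,0],"turn":0},
    {"dp":[0,0,0],"turn":0},
    {"dp":[0,0,0],"turn":0},
    {"dp":[0,0,0],"turn":0},
  ],
)

```text
time_s: 17.0
position: [0.5148, -0.4332, 0.2534]
tcp_rot: [[-0.994, -0.057, 0.088], [-0.057, 0.998, 0.002], [-0.088, -0.003, -0.996]]
force: [0.5, 0.3, 0.4]
opening: 0.747
```

Emit:
play_rows(
  increments=[
    {"dp":[0,0,20],"turn":0},
    {"dp":[0,0,20],"turn":0},
    {"dp":[0,0,20],"turn":0},
    {"dp":[0,0,20],"turn":0},
    {"dp":[0,0,20],"turn":0},
  ],
)

```text
time_s: 17.5
position: [0.5144, -0.426, 0.3531]
tcp_rot: [[-0.995, -0.063, 0.082], [-0.062, 0.998, 0.011], [-0.082, 0.006, -0.997]]
force: [-0.4, 0.1, -0.9]
opening: 0.746
```

```bash
cat > st.py <<'E'
from m import *
for i in range(6):
    s=bot.read_state();print(round(s["time_s"],2),s["position"].round(4),s["tcp_rot"][:,2].round(4),s["joint_positions"].round(2),s["qvel"].round(1))
    if i<5: bot.capture("side")
E
python3 st.py
```

```text
17.5 [ 0.5144 -0.426   0.3531] [ 0.0817  0.0113 -0.9966] [ -50.96   27.02   69.74    4.1    80.81 -145.13] [  0.6  -8.7 -17.2  -0.3  25.8   1.9]
17.55 [ 0.5157 -0.4273  0.3576] [ 0.0869  0.0053 -0.9962] [ -50.95   26.81   69.42    4.12   80.88 -145.13] [-0.1 -0.2  0.2  0.2 -5.4 -0.5]
17.6 [ 0.5156 -0.4274  0.3561] [ 0.0868  0.0053 -0.9962] [ -50.96   26.87   69.55    4.11   80.7  -145.14] [-0.3  2.   3.3 -0.2 -1.9 -0.2]
17.65 [ 0.5149 -0.4269  0.3539] [ 0.0843  0.0081 -0.9964] [ -50.97   26.97   69.71    4.1    80.65 -145.15] [-0.3  1.7  2.8 -0.2 -0.3 -0. ]
17.7 [ 0.5143 -0.4264  0.3522] [ 0.082   0.0107 -0.9966] [ -50.98   27.06   69.83    4.1    80.65 -145.15] [-0.4  1.4  1.7  0.1  0.1 -0.1]
17.75 [ 0.5139 -0.4262  0.3511] [ 0.0806  0.0124 -0.9967] [ -51.     27.11   69.89    4.09   80.66 -145.15] [-0.2  1.   0.9 -0.   0.1  0. ]
```

Emit:
play_rows(
  increments=[
    {"dp":[0,0,-45],"turn":0},
    {"dp":[0,0,-45],"turn":0},
    {"dp":[0,0,-45],"turn":0},
    {"dp":[0,0,-30],"turn":0},
    {"dp":[0,0,0],"turn":0},
  ],
)

```text
time_s: 18.25
position: [0.5111, -0.4221, 0.1758]
tcp_rot: [[-0.995, -0.063, 0.076], [-0.062, 0.998, 0.017], [-0.077, 0.013, -0.997]]
force: [-0.3, 1.1, -0.8]
opening: 0.748
```

```bash
python3 st.py
```

```text
18.25 [ 0.5111 -0.4221  0.1758] [ 0.0762  0.0174 -0.9969] [ -50.96   36.41   81.88    4.66   59.82 -146.83] [ 0.1 -0.8 -0.7  0.2  0.4  0.1]
18.3 [ 0.5119 -0.423   0.1778] [ 0.0784  0.015  -0.9968] [ -50.96   36.29   81.74    4.66   59.89 -146.82] [-0.  -3.1 -4.  -0.   0.9  0.1]
18.35 [ 0.5133 -0.4246  0.1806] [ 0.0821  0.0104 -0.9966] [ -50.95   36.14   81.55    4.66   59.89 -146.82] [ 0.  -2.9 -3.5  0.  -0.2  0.1]
18.4 [ 0.5144 -0.4259  0.1827] [ 0.0852  0.0066 -0.9963] [ -50.95   36.02   81.4     4.66   59.87 -146.82] [-0.  -2.1 -2.1  0.1 -0.3 -0. ]
18.45 [ 0.5149 -0.4266  0.184 ] [ 0.087   0.0045 -0.9962] [ -50.95   35.94   81.33    4.67   59.86 -146.82] [ 0.1 -1.2 -1.   0.1 -0.1 -0.1]
18.5 [ 0.5152 -0.4269  0.1847] [ 0.0879  0.0033 -0.9961] [ -50.95   35.89   81.3     4.67   59.86 -146.82] [-0.  -0.8 -0.2 -0.   0.   0. ]
```

Emit:
play_rows(
  increments=[
    {"dp":[0,0,45],"turn":0},
    {"dp":[0,0,45],"turn":0},
    {"dp":[0,0,45],"turn":0},
    {"dp":[0,0,45],"turn":0},
    {"dp":[0,0,45],"turn":0},
  ],
)

```text
time_s: 19.0
position: [0.5132, -0.4247, 0.4206]
tcp_rot: [[-0.994, -0.063, 0.088], [-0.063, 0.998, 0.002], [-0.088, -0.003, -0.996]]
force: [-0.2, -1.4, -0.8]
opening: 0.751
```

```bash
python3 st.py
```

```text
19.0 [ 0.5132 -0.4247  0.4206] [ 0.0883  0.0024 -0.9961] [ -50.96   24.42   64.05    4.02   88.44 -144.58] [ -0.1 -15.8 -47.1  -0.4  59.6   4.3]
19.05 [ 0.5156 -0.4273  0.4317] [ 0.1006 -0.0123 -0.9949] [ -50.95   23.98   63.21    4.04   88.62 -144.57] [  0.2  -1.    0.8   0.4 -10.3  -0.7]
19.1 [ 0.5157 -0.4274  0.4288] [ 0.1003 -0.0119 -0.9949] [ -50.94   24.07   63.49    4.04   88.28 -144.59] [-0.1  3.3  7.3 -0.2 -3.3 -0.3]
19.15 [ 0.5146 -0.4263  0.4242] [ 0.0952 -0.006  -0.9954] [ -50.95   24.24   63.85    4.03   88.2  -144.6 ] [-0.1  3.6  6.5 -0.2 -0.7 -0.1]
19.2 [ 0.5137 -0.4253  0.4203] [ 9.050e-02 -3.000e-04 -9.959e-01] [ -50.95   24.41   64.12    4.02   88.19 -144.6 ] [-0.1  2.9  4.5 -0.1 -0.1  0. ]
19.25 [ 0.5131 -0.4246  0.4176] [ 0.0871  0.0038 -0.9962] [ -50.96   24.54   64.3     4.02   88.18 -144.6 ] [-0.   2.3  2.7 -0.1 -0.  -0. ]
```

Emit:
play_rows(
  increments=[
    {"dp":[0,0,-45],"turn":0},
    {"dp":[0,0,-45],"turn":0},
    {"dp":[0,0,-45],"turn":0},
    {"dp":[0,0,-45],"turn":0},
    {"dp":[0,0,-45],"turn":0},
  ],
)

```text
time_s: 19.75
position: [0.5127, -0.4241, 0.1896]
tcp_rot: [[-0.994, -0.063, 0.094], [-0.064, 0.998, -0.005], [-0.094, -0.011, -0.996]]
force: [-0.1, -0.6, -0.9]
opening: 0.752
```

Emit:
play_rows(
  increments=[
    {"dp":[0,0,20],"turn":0},
    {"dp":[0,0,20],"turn":0},
    {"dp":[0,0,20],"turn":0},
    {"dp":[0,0,20],"turn":0},
    {"dp":[0,0,20],"turn":0},
  ],
)

```text
time_s: 20.25
position: [0.5009, -0.4108, 0.2617]
tcp_rot: [[-0.997, -0.061, 0.055], [-0.059, 0.997, 0.042], [-0.057, 0.039, -0.998]]
force: [-0.1, -0.3, -1.2]
opening: 0.747
```

```bash
python3 st.py
```

```text
20.25 [ 0.5009 -0.4108  0.2617] [ 0.055   0.0424 -0.9976] [ -51.01   30.57   78.01    4.2    71.36 -145.82] [  0.  -10.5 -11.7  -0.7  24.8   2. ]
20.3 [ 0.5022 -0.4122  0.2655] [ 0.0594  0.0372 -0.9975] [ -51.     30.36   77.76    4.21   71.44 -145.81] [-0.   0.1 -0.3  0.2 -5.4 -0.4]
20.35 [ 0.5024 -0.4124  0.2646] [ 0.06    0.0364 -0.9975] [ -51.     30.41   77.83    4.21   71.26 -145.82] [ 0.   1.4  2.   0.  -1.9 -0.2]
20.4 [ 0.5019 -0.4119  0.2633] [ 0.0586  0.0379 -0.9976] [ -51.01   30.48   77.93    4.21   71.21 -145.83] [-0.1  1.2  1.7 -0.1 -0.2  0. ]
20.45 [ 0.5016 -0.4115  0.2623] [ 0.0574  0.0395 -0.9976] [ -51.01   30.53   77.99    4.21   71.22 -145.83] [ 0.   0.9  0.9 -0.1  0.3 -0.1]
20.5 [ 0.5013 -0.4112  0.2618] [ 0.0566  0.0405 -0.9976] [ -51.01   30.56   78.02    4.21   71.23 -145.83] [ 0.   0.5  0.2  0.1  0.3 -0. ]
```

Emit:
play_rows(
  increments=[
    {"dp":[0,30,0],"turn":0},
    {"dp":[0,48,0],"turn":0},
    {"dp":[0,48,0],"turn":0},
    {"dp":[0,48,0],"turn":0},
    {"dp":[0,48,0],"turn":0},
  ],
)

```text
time_s: 21.0
position: [0.4972, -0.1878, 0.2528]
tcp_rot: [[-0.998, -0.05, 0.049], [-0.048, 0.998, 0.045], [-0.051, 0.042, -0.998]]
force: [0.4, -1.0, -0.1]
opening: 0.75
```

Emit:
play_rows(
  increments=[
    {"dp":[0,48,10],"turn":0},
    {"dp":[0,48,10],"turn":0},
    {"dp":[0,48,10],"turn":0},
    {"dp":[0,48,10],"turn":0},
    {"dp":[0,48,10],"turn":0},
  ],
)

```text
time_s: 21.5
position: [0.4899, 0.0585, 0.2946]
tcp_rot: [[-0.998, -0.046, 0.032], [-0.044, 0.998, 0.052], [-0.034, 0.051, -0.998]]
force: [1.1, 0.2, 0.5]
opening: 0.752
```

Emit:
play_rows(
  increments=[
    {"dp":[0,48,20],"turn":0},
    {"dp":[0,48,20],"turn":0},
    {"dp":[0,48,20],"turn":0},
    {"dp":[0,48,20],"turn":0},
    {"dp":[0,48,10],"turn":0},
  ],
)

```text
time_s: 22.0
position: [0.484, 0.2946, 0.3753]
tcp_rot: [[-0.999, -0.045, 0.017], [-0.045, 0.998, 0.051], [-0.02, 0.05, -0.999]]
force: [1.4, -1.0, 0.0]
opening: 0.75
```

```bash
python3 st.py
```

```text
22.0 [0.484  0.2946 0.3753] [ 0.0173  0.0505 -0.9986] [ 18.78  17.29  81.75   2.47  79.09 -74.23] [ 51.   18.  -38.2  -2.   20.1  52. ]
22.05 [0.4836 0.3023 0.3765] [ 0.019   0.0597 -0.998 ] [ 19.32  17.43  81.4    2.92  79.02 -74.07] [-4.9 -1.4  4.7 -3.5 -1.7 -9.6]
22.1 [0.4836 0.2983 0.3751] [ 0.0177  0.0541 -0.9984] [ 19.07  17.39  81.65   2.65  78.99 -74.38] [-4.6 -0.5  4.5 -4.7  0.3 -3.3]
22.15 [0.4834 0.2954 0.374 ] [ 0.0158  0.0506 -0.9986] [ 18.86  17.37  81.84   2.5   79.01 -74.47] [-3.6 -0.3  3.1 -1.7  0.2 -0.7]
22.2 [0.4833 0.2935 0.3735] [ 0.0144  0.0492 -0.9987] [ 18.7   17.35  81.95   2.45  79.02 -74.49] [-2.7 -0.4  1.6 -0.4  0.1 -0. ]
22.25 [0.4834 0.2923 0.3733] [ 0.0139  0.0489 -0.9987] [ 18.59  17.33  82.01   2.45  79.03 -74.48] [-1.9 -0.4  0.6  0.1  0.   0.1]
```

Emit:
play_rows(
  increments=[
    {"dp":[-20,20,5],"turn":0},
    {"dp":[-30,35,5],"turn":0},
    {"dp":[-30,35,5],"turn":0},
    {"dp":[-33,35,5],"turn":0},
    {"dp":[-33,35,5],"turn":0},
  ],
)

```text
time_s: 22.75
position: [0.3394, 0.4422, 0.3911]
tcp_rot: [[-1.0, -0.019, 0.005], [-0.019, 0.999, 0.037], [-0.005, 0.037, -0.999]]
force: [0.3, 0.9, -0.1]
opening: 0.75
```

Emit:
play_rows(
  increments=[
    {"dp":[-33,30,5],"turn":0},
    {"dp":[-33,30,5],"turn":0},
    {"dp":[-33,25,5],"turn":0},
    {"dp":[-20,15,0],"turn":0},
    {"dp":[-10,10,0],"turn":0},
  ],
)

```text
time_s: 23.25
position: [0.2081, 0.5492, 0.4011]
tcp_rot: [[-1.0, -0.008, -0.001], [-0.008, 1.0, 0.027], [0.001, 0.027, -1.0]]
force: [-0.2, 0.2, 0.0]
opening: 0.747
```

```bash
python3 st.py
```

```text
23.25 [0.2081 0.5492 0.4011] [-0.0011  0.0274 -0.9996] [ 57.91  18.6   75.82   0.89  84.28 -32.62] [13.2  5.4 -7.5 -1.2  2.1 14.4]
23.3 [0.2073 0.5503 0.401 ] [-0.0023  0.0289 -0.9996] [ 57.99  18.66  75.76   0.99  84.25 -32.6 ] [-2.4 -0.5  0.7 -1.6 -0.  -3.2]
23.35 [0.2087 0.5494 0.4012] [-8.000e-04  2.790e-02 -9.996e-01] [ 57.87  18.63  75.78   0.89  84.26 -32.7 ] [-1.9 -0.4  0.2 -1.7  0.1 -1. ]
23.4 [0.2096 0.5489 0.4013] [ 1.000e-04  2.760e-02 -9.996e-01] [ 57.79  18.61  75.78   0.84  84.27 -32.72] [-1.3 -0.4 -0.1 -0.2  0.2 -0.1]
23.45 [0.2101 0.5487 0.4016] [ 3.000e-04  2.790e-02 -9.996e-01] [ 57.74  18.6   75.77   0.84  84.27 -32.72] [-0.9 -0.3 -0.2  0.2  0.   0.1]
23.5 [0.2103 0.5487 0.4017] [ 4.000e-04  2.830e-02 -9.996e-01] [ 57.72  18.58  75.76   0.85  84.27 -32.71] [-0.2 -0.2 -0.1  0.2  0.   0.3]
```

Emit:
play_rows(
  increments=[
    {"dp":[0,0,-30],"turn":0.02},
    {"dp":[0,0,-30],"turn":0.02},
    {"dp":[0,0,-30],"turn":0},
    {"dp":[0,0,-30],"turn":0},
    {"dp":[0,0,-30],"turn":0},
  ],
)

```text
time_s: 24.0
position: [0.221, 0.5467, 0.2536]
tcp_rot: [[-0.999, -0.036, 0.011], [-0.036, 0.999, 0.04], [-0.012, 0.04, -0.999]]
force: [0.3, 0.1, -1.2]
opening: 0.751
```

Emit:
play_rows(
  increments=[
    {"dp":[15,-20,0],"turn":0},
    {"dp":[30,-38,0],"turn":0},
    {"dp":[30,-38,0],"turn":0},
    {"dp":[30,-38,0],"turn":0},
    {"dp":[30,-38,0],"turn":0},
  ],
)

```text
time_s: 24.5
position: [0.3596, 0.3668, 0.2472]
tcp_rot: [[-0.999, -0.035, 0.006], [-0.035, 0.999, 0.031], [-0.007, 0.031, -0.999]]
force: [1.3, 0.5, 0.5]
opening: 0.749
```

Emit:
play_rows(
  increments=[
    {"dp":[30,-40,0],"turn":0},
    {"dp":[28,-40,0],"turn":0},
    {"dp":[28,-40,0],"turn":0},
    {"dp":[24,-42,0],"turn":0},
    {"dp":[24,-42,0],"turn":0},
  ],
)

```text
time_s: 25.0
position: [0.4956, 0.1571, 0.2483]
tcp_rot: [[-1.0, -0.023, 0.011], [-0.022, 0.999, 0.03], [-0.012, 0.03, -0.999]]
force: [0.5, -0.4, -0.9]
opening: 0.75
```

Emit:
play_rows(
  increments=[
    {"dp":[15,-47,0],"turn":0},
    {"dp":[10,-48,0],"turn":0},
    {"dp":[10,-48,0],"turn":0},
    {"dp":[5,-49,0],"turn":0},
    {"dp":[5,-49,0],"turn":0},
  ],
)

```text
time_s: 25.5
position: [0.5415, -0.0878, 0.2494]
tcp_rot: [[-1.0, -0.01, 0.018], [-0.009, 1.0, 0.027], [-0.018, 0.027, -0.999]]
force: [1.1, 1.2, 0.3]
opening: 0.749
```

Emit:
play_rows(
  increments=[
    {"dp":[-4,-48,0],"turn":0.01},
    {"dp":[-4,-48,0],"turn":0.01},
    {"dp":[-4,-48,0],"turn":0.01},
    {"dp":[-4,-48,0],"turn":0.01},
    {"dp":[-4,-48,0],"turn":0},
  ],
)

```text
time_s: 26.0
position: [0.517, -0.3365, 0.2501]
tcp_rot: [[-0.999, -0.038, 0.019], [-0.037, 0.999, 0.025], [-0.02, 0.024, -1.0]]
force: [1.1, -0.2, -0.1]
opening: 0.751
```

Emit:
play_rows(
  increments=[
    {"dp":[-4,-45,0],"turn":0},
    {"dp":[-2,-30,0],"turn":0},
    {"dp":[0,-15,0],"turn":0},
    {"dp":[0,-5,0],"turn":0},
    {"dp":[0,0,0],"turn":0},
  ],
)

```text
time_s: 26.5
position: [0.5003, -0.4516, 0.2493]
tcp_rot: [[-1.0, -0.016, 0.018], [-0.016, 1.0, 0.02], [-0.019, 0.019, -1.0]]
force: [0.3, -0.1, -0.5]
opening: 0.75
```

```bash
python3 st.py
python3 - <<'E'
from m import *
c=bot.get_calibration("wrist");p,d=bot.capture("wrist");cv2.imwrite("pics/w5.png",p)
for col,z in(("red",.075),("blue",.043),("green",.043)):
    print(col)
    for b in blobs(c,loose(p,col),z,100): print("  ",*b)
E
```

```text
26.5 [ 0.5003 -0.4516  0.2493] [ 0.0183  0.0197 -0.9996] [ -52.2    33.69   74.      1.59   72.56 -143.59] [-1.5 -0.   0.5  0.2  0.3  0. ]
26.55 [ 0.5004 -0.451   0.2493] [ 0.0179  0.0198 -0.9996] [ -52.16   33.67   74.04    1.58   72.56 -143.59] [ 1.8 -0.7  1.1  0.4  0.2  0.1]
26.6 [ 0.5009 -0.4498  0.2494] [ 0.0181  0.0205 -0.9996] [ -52.07   33.64   74.08    1.61   72.57 -143.58] [ 1.5 -0.5  0.5  0.5  0.2  0. ]
26.65 [ 0.5014 -0.449   0.2496] [ 0.0182  0.0206 -0.9996] [ -52.     33.62   74.1     1.63   72.57 -143.58] [ 1.1 -0.4  0.   0.1 -0.1 -0. ]
26.7 [ 0.5018 -0.4487  0.2497] [ 0.0184  0.0205 -0.9996] [ -51.96   33.61   74.1     1.63   72.57 -143.58] [ 0.7 -0.1 -0.2 -0.   0.  -0.1]
26.75 [ 0.502  -0.4485  0.2498] [ 0.0185  0.0202 -0.9996] [ -51.94   33.61   74.09    1.62   72.57 -143.58] [ 0.4 -0.  -0.2 -0.1 -0.   0.1]
red
   4713.0 [445.8 129.5] [ 445.8 -221.5  118.2   59.8] -3.1
   2642.5 [268.4 183.9] [ 515.5 -429.9  116.8   38.9] 2.1
blue
   519.5 [306.4 141.3] [ 463.4 -380.9   60.5   16.8] -88.9
   358.0 [306.5 161.6] [ 490.4 -378.1   54.5   13.5] -89.0
green
   509.5 [503.5 231. ] [594.4 -73.3  70.2  30.7] 18.9
   151.0 [297.5 200.2] [ 544.3 -385.    35.4   11.9] -89.2
```

View pics/w5.png

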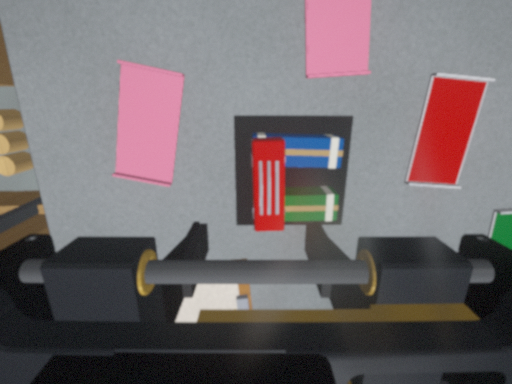

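Emit:
play_rows(
  increments=[
    {"dp":[7,10,0],"turn":0.015},
    {"dp":[6,10,-20],"turn":0.01},
    {"dp":[0,0,-35],"turn":0},
    {"dp":[0,0,-35],"turn":0},
    {"dp":[0,0,-20],"turn":0},
  ],
)

```text
time_s: 27.3
position: [0.5222, -0.4229, 0.1436]
tcp_rot: [[-0.998, -0.056, 0.028], [-0.056, 0.998, 0.012], [-0.029, 0.01, -1.0]]
force: [-0.3, 0.4, -0.4]
opening: 0.748
```

```bash
python3 st.py
```

```text
27.3 [ 0.5222 -0.4229  0.1436] [ 0.0281  0.0121 -0.9995] [ -49.23   39.9    80.24    1.94   59.35 -143.43] [  1.8  12.6   7.4   0.7 -22.8  -0.8]
27.35 [ 0.5211 -0.4214  0.1406] [ 0.0247  0.0163 -0.9996] [ -49.23   40.09   80.4     1.96   59.31 -143.43] [-0.4 -1.3 -0.7 -0.5  5.5  0.2]
27.4 [ 0.5212 -0.4221  0.1425] [ 0.0252  0.0154 -0.9996] [ -49.25   39.98   80.28    1.94   59.48 -143.43] [-0.5 -2.6 -3.2 -0.3  1.5  0.1]
27.45 [ 0.5221 -0.4237  0.1446] [ 0.0278  0.012  -0.9995] [ -49.28   39.86   80.13    1.92   59.51 -143.43] [-0.7 -2.2 -2.8 -0.2 -0.1  0. ]
27.5 [ 0.5227 -0.425   0.1462] [ 0.0301  0.0091 -0.9995] [ -49.31   39.77   80.02    1.91   59.5  -143.43] [-0.7 -1.5 -1.6 -0.1 -0.2 -0.1]
27.55 [ 0.5231 -0.4258  0.1472] [ 0.0316  0.0074 -0.9995] [ -49.33   39.71   79.96    1.91   59.49 -143.43] [-0.6 -0.9 -0.9  0.  -0.2 -0.1]
```

Emit:
play_rows(
  increments=[
    {"dp":[-4,-1,-15],"turn":-0.015},
    {"dp":[-3,-1,-15],"turn":0},
    {"dp":[0,0,-10],"turn":0},
    {"dp":[0,0,-8],"turn":0},
    {"dp":[0,0,-4],"turn":0},
  ],
)

```text
time_s: 28.05
position: [0.5214, -0.4325, 0.1043]
tcp_rot: [[-0.998, -0.041, 0.045], [-0.041, 0.999, -0.009], [-0.045, -0.01, -0.999]]
force: [-0.4, 0.5, 0.6]
opening: 0.751
```

```bash
python3 st.py
```

```text
28.05 [ 0.5214 -0.4325  0.1043] [ 0.0454 -0.0086 -0.9989] [ -49.82   42.67   81.85    2.08   53.44 -143.37] [ 0.1  2.3  0.4  0.2 -4.2 -0.2]
28.1 [ 0.5214 -0.4324  0.1039] [ 0.045  -0.0082 -0.999 ] [ -49.82   42.71   81.86    2.08   53.42 -143.37] [-0.1 -0.3  0.1 -0.   1.   0.1]
28.15 [ 0.5213 -0.4323  0.1041] [ 0.0449 -0.0081 -0.999 ] [ -49.82   42.69   81.86    2.07   53.46 -143.37] [-0.  -0.5 -0.2  0.1  0.4  0.1]
28.2 [ 0.5214 -0.4324  0.1044] [ 0.0451 -0.0083 -0.9989] [ -49.82   42.67   81.85    2.08   53.46 -143.37] [-0.1 -0.3 -0.1  0.   0.   0. ]
28.25 [ 0.5214 -0.4325  0.1045] [ 0.0453 -0.0085 -0.9989] [ -49.82   42.66   81.85    2.07   53.46 -143.37] [ 0.1 -0.1  0.  -0.  -0.1 -0. ]
28.3 [ 0.5214 -0.4325  0.1046] [ 0.0453 -0.0086 -0.9989] [ -49.82   42.65   81.85    2.07   53.46 -143.37] [ 0.  -0.1  0.   0.  -0.1  0. ]
```

Emit:
play_rows(
  increments=[
    {"dp":[-3,2,-8],"turn":0},
    {"dp":[-3,2,-8],"turn":0},
    {"dp":[0,0,-8],"turn":0},
    {"dp":[0,0,-8],"turn":0},
    {"dp":[0,0,-8],"turn":0},
  ],
)

```text
time_s: 28.8
position: [0.5153, -0.4287, 0.0631]
tcp_rot: [[-0.998, -0.041, 0.047], [-0.041, 0.999, -0.011], [-0.047, -0.013, -0.999]]
force: [0.9, 0.2, 1.0]
opening: 0.752
```

```bash
python3 st.py
```

```text
28.8 [ 0.5153 -0.4287  0.0631] [ 0.0471 -0.0107 -0.9988] [ -50.01   45.46   84.08    2.24   48.27 -143.81] [-0.1  7.3  1.8  0.2 -9.  -0.4]
28.85 [ 0.5146 -0.4279  0.0615] [ 0.0452 -0.0086 -0.9989] [ -50.01   45.58   84.14    2.24   48.25 -143.82] [ 0.  -0.5  0.2 -0.   2.2  0.1]
28.9 [ 0.5147 -0.4279  0.0621] [ 0.0452 -0.0085 -0.9989] [ -50.01   45.54   84.12    2.24   48.33 -143.82] [ 0.1 -1.2 -0.9  0.   0.7 -0. ]
28.95 [ 0.5151 -0.4283  0.0629] [ 0.0461 -0.0095 -0.9989] [ -50.01   45.48   84.08    2.24   48.34 -143.82] [ 0.  -1.  -0.9  0.   0.1 -0. ]
29.0 [ 0.5155 -0.4287  0.0636] [ 0.0471 -0.0106 -0.9988] [ -50.01   45.44   84.04    2.24   48.34 -143.81] [ 0.1 -0.8 -0.6  0.   0.   0. ]
29.05 [ 0.5157 -0.429   0.0641] [ 0.0477 -0.0114 -0.9988] [ -50.01   45.4    84.02    2.24   48.34 -143.81] [-0.  -0.7 -0.3 -0.1 -0.1  0. ]
```

Emit:
play_rows(
  increments=[
    {"dp":[0,0,0],"turn":0},
    {"dp":[0,0,0],"turn":0},
    {"dp":[0,0,0],"turn":0},
    {"dp":[0,0,0],"turn":0},
    {"dp":[0,0,0],"turn":0},
  ],
  claw=0.3,
)

```text
time_s: 29.55
position: [0.5165, -0.4298, 0.0657]
tcp_rot: [[-0.998, -0.041, 0.05], [-0.042, 0.999, -0.014], [-0.049, -0.016, -0.999]]
force: [-0.3, 0.0, -1.1]
opening: 0.459
```

Emit:
play_rows(
  increments=[
    {"dp":[0,0,15],"turn":0},
    {"dp":[0,0,25],"turn":0},
    {"dp":[0,0,25],"turn":0},
    {"dp":[0,0,25],"turn":0},
    {"dp":[0,0,25],"turn":0},
  ],
)

```text
time_s: 30.05
position: [0.5111, -0.4238, 0.1783]
tcp_rot: [[-0.999, -0.041, 0.036], [-0.041, 0.999, 0.002], [-0.036, 0.001, -0.999]]
force: [-0.0, -0.1, -5.5]
opening: 0.456
```

```bash
python3 st.py
```

```text
30.05 [ 0.5111 -0.4238  0.1783] [ 0.0357  0.0022 -0.9994] [ -50.01   36.7    80.62    1.87   61.48 -143.23] [  0.1 -18.  -10.6  -0.7  29.7   1.1]
30.1 [ 0.513  -0.4257  0.1834] [ 0.0413 -0.0044 -0.9991] [ -49.99   36.37   80.34    1.88   61.59 -143.23] [-0.   0.9 -1.1  0.4 -7.7 -0.3]
30.15 [ 0.5134 -0.4263  0.1819] [ 0.0426 -0.0058 -0.9991] [ -50.     36.49   80.39    1.88   61.31 -143.24] [-0.1  2.9  2.6 -0.  -2.8 -0.1]
30.2 [ 0.5125 -0.4253  0.1795] [ 0.0399 -0.0028 -0.9992] [ -50.     36.63   80.53    1.88   61.26 -143.24] [-0.2  2.7  2.6 -0.   0.   0. ]
30.25 [ 0.5116 -0.4242  0.1775] [ 3.710e-02  5.000e-04 -9.993e-01] [ -50.     36.75   80.65    1.88   61.27 -143.24] [-0.   1.9  1.9  0.1  0.4  0.1]
30.3 [ 0.511  -0.4236  0.1763] [ 0.0354  0.0027 -0.9994] [ -50.01   36.83   80.71    1.88   61.28 -143.24] [-0.   1.3  0.9  0.1  0.1  0. ]
```

Emit:
play_rows(
  increments=[
    {"dp":[-10,40,0],"turn":-0.02},
    {"dp":[-10,45,0],"turn":-0.02},
    {"dp":[-10,45,0],"turn":-0.02},
    {"dp":[-10,45,0],"turn":-0.02},
    {"dp":[-10,40,0],"turn":-0.01},
  ],
)

```text
time_s: 30.8
position: [0.4558, -0.2063, 0.1672]
tcp_rot: [[-0.998, 0.061, 0.028], [0.062, 0.998, 0.004], [-0.027, 0.005, -1.0]]
force: [0.3, 0.4, -4.8]
opening: 0.459
```

```bash
python3 st.py
```

```text
30.8 [ 0.4558 -0.2063  0.1672] [ 0.0278  0.0038 -0.9996] [ -37.84   26.73  104.98    1.56   47.18 -125.36] [ 29.2 -16.   39.5  -0.5 -23.2  35.1]
30.85 [ 0.4504 -0.1976  0.1661] [ 0.0176  0.0152 -0.9997] [ -37.51   26.55  105.67    1.77   47.52 -125.26] [-2.3  1.8 -1.2 -2.   5.6 -6.6]
30.9 [ 0.4519 -0.2009  0.1663] [ 0.0193  0.0115 -0.9997] [ -37.65   26.64  105.4     1.62   47.49 -125.47] [-2.7  1.6 -7.1 -2.4 -3.9 -2.1]
30.95 [ 0.4548 -0.2048  0.1671] [ 0.0249  0.0059 -0.9997] [ -37.77   26.7   105.07    1.55   47.32 -125.53] [-2.   0.9 -6.  -0.7 -2.7 -0.5]
31.0 [ 0.4569 -0.2076  0.1678] [ 0.0289  0.0023 -0.9996] [ -37.87   26.74  104.82    1.53   47.23 -125.54] [-1.7  0.5 -4.  -0.2 -0.9 -0.1]
31.05 [ 0.458  -0.2092  0.1682] [ 3.090e-02  7.000e-04 -9.995e-01] [ -37.94   26.76  104.66    1.52   47.22 -125.54] [-1.2  0.3 -2.2 -0.   0.1 -0.1]
```

Emit:
play_rows(
  increments=[
    {"dp":[-1,8,-12],"turn":0.01},
    {"dp":[-1,8,-12],"turn":0},
    {"dp":[-1,8,-12],"turn":0},
    {"dp":[-1,8,-12],"turn":0},
    {"dp":[-1,8,-12],"turn":0},
  ],
)

```text
time_s: 31.55
position: [0.4593, -0.1787, 0.1063]
tcp_rot: [[-0.998, 0.057, 0.041], [0.057, 0.998, -0.008], [-0.042, -0.006, -0.999]]
force: [-0.3, -0.6, -4.0]
opening: 0.454
```

```bash
python3 st.py;  python3 - <<'E'
from m import *
c=bot.get_calibration("wrist");p,d=bot.capture("wrist");cv2.imwrite("pics/w6.png",p)
E
```

```text
31.55 [ 0.4593 -0.1787  0.1063] [ 0.0412 -0.0081 -0.9991] [ -34.85   32.4   109.33    1.64   36.08 -122.9 ] [  6.4  12.9   8.6   0.2 -22.4   6.7]
31.6 [ 0.4577 -0.1769  0.1045] [ 0.037  -0.0047 -0.9993] [ -34.8    32.55  109.49    1.68   36.07 -122.88] [-0.5 -1.3  0.2 -0.6  4.9 -1.3]
31.65 [ 0.4576 -0.1771  0.1053] [ 0.0366 -0.0047 -0.9993] [ -34.82   32.47  109.45    1.65   36.22 -122.92] [-0.4 -1.9 -1.4 -0.5  0.9 -0.4]
31.7 [ 0.4583 -0.1778  0.1062] [ 0.0384 -0.0062 -0.9992] [ -34.83   32.39  109.38    1.64   36.23 -122.93] [-0.3 -1.5 -1.3 -0.1 -0.2  0. ]
31.75 [ 0.4589 -0.1783  0.1068] [ 0.0402 -0.0074 -0.9992] [ -34.84   32.32  109.34    1.63   36.21 -122.93] [-0.  -1.2 -0.6  0.  -0.3 -0.1]
31.8 [ 0.4592 -0.1785  0.1073] [ 0.0412 -0.0081 -0.9991] [ -34.84   32.28  109.33    1.64   36.21 -122.93] [ 0.  -0.9 -0.1  0.1  0.   0. ]
```

View pics/w6.png

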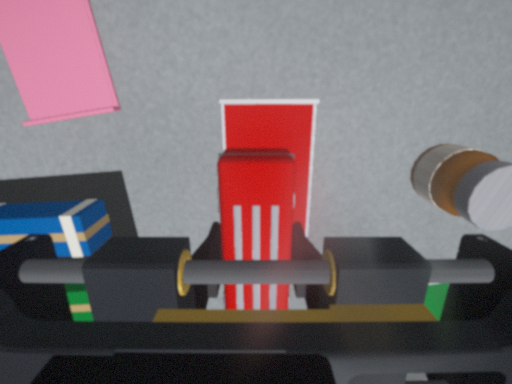

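Emit:
play_rows(
  increments=[
    {"dp":[-2,3,-13],"turn":0},
    {"dp":[-2,3,-13],"turn":0},
    {"dp":[-2,3,-13],"turn":0},
    {"dp":[0,1,-13],"turn":0},
    {"dp":[0,0,-13],"turn":0},
  ],
)

```text
time_s: 32.35
position: [0.4596, -0.1751, 0.0463]
tcp_rot: [[-0.997, 0.059, 0.057], [0.058, 0.998, -0.02], [-0.058, -0.016, -0.998]]
force: [0.2, -0.1, -5.1]
opening: 0.458
```

```bash
python3 st.py
```

```text
32.35 [ 0.4596 -0.1751  0.0463] [ 0.0574 -0.0198 -0.9982] [ -34.45   39.15  111.86    2.14   25.65 -122.99] [ -0.5  15.5   1.6   1.3 -18.6  -1.6]
32.4 [ 0.459  -0.1749  0.0447] [ 0.0552 -0.0183 -0.9983] [ -34.47   39.34  111.88    2.14   25.6  -123.  ] [ 0.  -1.4  0.1 -0.2  3.6  0.5]
32.45 [ 0.4587 -0.1746  0.0454] [ 0.0546 -0.0179 -0.9983] [ -34.46   39.25  111.88    2.13   25.73 -122.98] [ 0.1 -1.6 -0.   0.   1.4  0.1]
32.5 [ 0.4589 -0.1746  0.046 ] [ 0.0552 -0.0182 -0.9983] [ -34.46   39.18  111.88    2.13   25.76 -122.98] [ 0.2 -1.2  0.1  0.1  0.2  0.1]
32.55 [ 0.459  -0.1747  0.0464] [ 0.0558 -0.0187 -0.9983] [ -34.45   39.13  111.88    2.13   25.76 -122.98] [ 0.2 -0.8  0.1 -0.  -0.2 -0. ]
32.6 [ 0.4591 -0.1747  0.0467] [ 0.0563 -0.019  -0.9982] [ -34.44   39.1   111.88    2.13   25.75 -122.98] [ 0.1 -0.5  0.3  0.1 -0.2 -0. ]
```

Emit:
play_rows(
  increments=[
    {"dp":[-3,2,-4],"turn":0},
    {"dp":[-3,2,-4],"turn":0},
    {"dp":[-1,1,-4],"turn":0},
    {"dp":[0,0,-4],"turn":0},
    {"dp":[0,0,-2],"turn":0},
  ],
)

```text
time_s: 33.1
position: [0.4529, -0.1702, 0.0298]
tcp_rot: [[-0.996, 0.059, 0.06], [0.058, 0.998, -0.022], [-0.062, -0.018, -0.998]]
force: [0.7, 0.7, -4.7]
opening: 0.457
```

```bash
python3 st.py
```

```text
33.1 [ 0.4529 -0.1702  0.0298] [ 0.0605 -0.0219 -0.9979] [ -34.43   40.97  113.42    2.46   22.06 -123.33] [-0.1  2.5  0.5  0.3 -2.9 -0.4]
33.15 [ 0.4528 -0.1702  0.0296] [ 0.0601 -0.0216 -0.998 ] [ -34.43   40.99  113.42    2.47   22.06 -123.33] [ 0.  -0.4 -0.2  0.   0.7  0.1]
33.2 [ 0.4529 -0.1702  0.0297] [ 0.0602 -0.0217 -0.9979] [ -34.43   40.98  113.41    2.46   22.08 -123.33] [-0.  -0.4 -0.3 -0.   0.3 -0. ]
33.25 [ 0.453  -0.1703  0.0299] [ 0.0606 -0.022  -0.9979] [ -34.43   40.95  113.4     2.46   22.09 -123.32] [ 0.  -0.4 -0.2 -0.1  0.   0.1]
33.3 [ 0.4531 -0.1704  0.03  ] [ 0.0608 -0.0221 -0.9979] [ -34.43   40.94  113.39    2.46   22.09 -123.32] [ 0.  -0.3 -0.1 -0.1  0.  -0.1]
33.35 [ 0.4532 -0.1705  0.0302] [ 0.0611 -0.0223 -0.9979] [ -34.43   40.93  113.39    2.46   22.09 -123.33] [-0.  -0.2  0.   0.1  0.   0.1]
```

Emit:
play_rows(
  increments=[
    {"dp":[0,0,-2],"turn":0},
    {"dp":[0,0,-1],"turn":0},
    {"dp":[0,0,-1],"turn":0},
    {"dp":[0,0,-1],"turn":0},
    {"dp":[0,0,-1],"turn":0},
  ],
)

```text
time_s: 33.85
position: [0.4537, -0.1708, 0.0267]
tcp_rot: [[-0.996, 0.059, 0.063], [0.057, 0.998, -0.024], [-0.065, -0.02, -0.998]]
force: [-1.1, 0.3, 6.5]
opening: 0.457
```

Emit:
play_rows(
  increments=[
    {"dp":[0,0,0],"turn":0},
    {"dp":[0,0,0],"turn":0},
    {"dp":[0,0,0],"turn":0},
    {"dp":[0,0,0],"turn":0},
    {"dp":[0,0,0],"turn":0},
  ],
  claw=0.75,
)

```text
time_s: 34.35
position: [0.4553, -0.1719, 0.0281]
tcp_rot: [[-0.996, 0.059, 0.068], [0.057, 0.998, -0.027], [-0.069, -0.023, -0.997]]
force: [-0.3, -0.6, -0.4]
opening: 0.737
```

```bash
python3 st.py
```

```text
34.35 [ 0.4553 -0.1719  0.0281] [ 0.0677 -0.0267 -0.9973] [ -34.43   41.21  113.38    2.56   21.36 -123.45] [ 0.   0.  -0.2  0.  -0.   0. ]
34.4 [ 0.4553 -0.1719  0.028 ] [ 0.0677 -0.0267 -0.9973] [ -34.43   41.22  113.38    2.56   21.36 -123.44] [ 0.   0.1  0.1 -0.1  0.1  0. ]
34.45 [ 0.4553 -0.1719  0.028 ] [ 0.0675 -0.0266 -0.9974] [ -34.43   41.22  113.38    2.56   21.37 -123.44] [ 0.1 -0.1  0.  -0.   0.1  0. ]
34.5 [ 0.4552 -0.1719  0.028 ] [ 0.0674 -0.0265 -0.9974] [ -34.43   41.22  113.38    2.56   21.37 -123.44] [-0.   0.   0.1  0.1 -0.   0. ]
34.55 [ 0.4552 -0.1718  0.028 ] [ 0.0674 -0.0265 -0.9974] [ -34.43   41.22  113.39    2.56   21.37 -123.45] [ 0.  -0.   0.1  0.   0.1  0. ]
34.6 [ 0.4551 -0.1718  0.028 ] [ 0.0673 -0.0265 -0.9974] [ -34.43   41.22  113.39    2.56   21.37 -123.44] [-0.1  0.  -0.  -0.1 -0.   0. ]
```

Emit:
play_rows(
  increments=[
    {"dp":[0,0,20],"turn":0},
    {"dp":[0,0,20],"turn":0},
    {"dp":[0,0,20],"turn":0},
    {"dp":[0,0,20],"turn":0},
    {"dp":[0,0,20],"turn":0},
  ],
)

```text
time_s: 35.1
position: [0.4524, -0.1702, 0.128]
tcp_rot: [[-0.996, 0.059, 0.06], [0.058, 0.998, -0.021], [-0.061, -0.018, -0.998]]
force: [0.6, 0.4, 0.4]
opening: 0.752
```

Emit:
play_rows(
  increments=[
    {"dp":[0,0,20],"turn":0},
    {"dp":[0,0,20],"turn":0},
    {"dp":[0,0,20],"turn":0},
    {"dp":[0,0,20],"turn":0},
    {"dp":[0,0,20],"turn":0},
  ],
)

```text
time_s: 35.6
position: [0.4506, -0.1689, 0.2318]
tcp_rot: [[-0.997, 0.059, 0.057], [0.058, 0.998, -0.02], [-0.058, -0.016, -0.998]]
force: [0.2, -0.4, -0.3]
opening: 0.748
```

```bash
python3 st.py;  python3 - <<'E'
from m import *
c=bot.get_calibration("wrist");p,d=bot.capture("wrist");cv2.imwrite("pics/w7.png",p)
np.save("pics/w7c.npy",c,allow_pickle=True)
for col,z in(("red",.004),("blue",.043),("green",.043)):
    print(col)
    for b in blobs(c,loose(p,col),z,100): print("  ",*b)
p,d=bot.capture("top");cv2.imwrite("pics/top1.png",p)
E
```

```text
35.6 [ 0.4506 -0.1689  0.2318] [ 0.0574 -0.0198 -0.9982] [ -34.45   18.75  105.18    1.16   52.73 -121.76] [  0.1 -19.  -13.3  -0.5  32.5   0.8]
35.65 [ 0.4523 -0.1699  0.2348] [ 0.0628 -0.0235 -0.9977] [ -34.44   18.51  104.95    1.16   52.81 -121.76] [ 0.1  1.9  0.4  0.2 -6.6 -0.2]
35.7 [ 0.4523 -0.17    0.2334] [ 0.0628 -0.0234 -0.9978] [ -34.44   18.63  105.05    1.17   52.6  -121.76] [-0.1  2.5  2.5  0.  -2.2 -0.1]
35.75 [ 0.4515 -0.1695  0.232 ] [ 0.0604 -0.0218 -0.9979] [ -34.45   18.74  105.16    1.17   52.54 -121.77] [-0.1  2.   1.8  0.  -0.4 -0. ]
35.8 [ 0.4508 -0.169   0.2309] [ 0.0581 -0.0202 -0.9981] [ -34.45   18.83  105.23    1.17   52.55 -121.77] [-0.2  1.4  1.1  0.   0.1  0.1]
35.85 [ 0.4504 -0.1688  0.2303] [ 0.0566 -0.0192 -0.9982] [ -34.45   18.88  105.27    1.17   52.55 -121.76] [-0.   0.8  0.4  0.1  0.1 -0. ]
red
   5171.0 [259.1 156.8] [ 453.4 -168.8  146.    73.1] -3.3
blue
   3213.0 [493.1 166.6] [462.5 137.6 131.1  66.8] -14.8
   955.5 [ 95.9 183.1] [ 459.1 -383.4   95.7   24.8] 89.5
   535.0 [ 96.5 205.1] [ 490.  -390.7   81.8   15. ] 89.5
   168.0 [139.2 181.2] [ 459.5 -324.8   30.7   13.6] -55.7
   135.5 [143.  199.2] [ 483.6 -325.1   31.4   12.8] -50.5
green
   640.5 [114.7 230.1] [ 530.  -376.7   90.8   24. ] -88.4
   228.0 [349.9 246.7] [575.  -49.   34.6  20.7] -1.2
   132.5 [152.5 229.5] [ 530.9 -320.7   32.5   12.2] -45.7
```

View pics/w7.png

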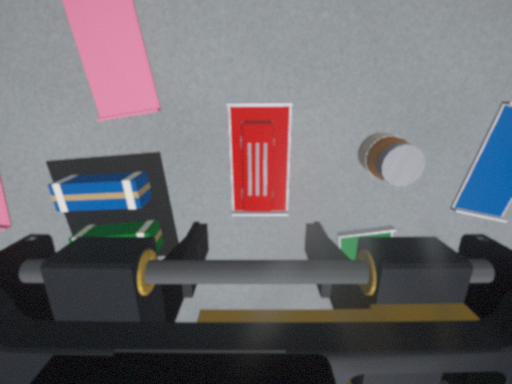

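View pics/top1.png

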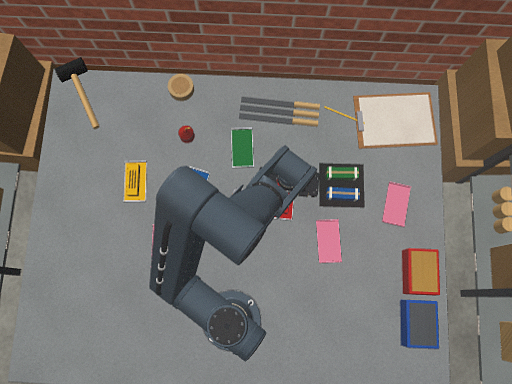

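Run:
```python
from m import *
c=np.load("pics/w7c.npy",allow_pickle=True).item()
b=plane(c,[[257.5,142.5],[257.5,196.5]],.036);print(b,b.mean(0))
c=bot.get_calibration("top");p=cv2.imread("pics/top1.png")
cv2.imwrite("pics/t2.png",cv2.resize(p[150:220,310:375],None,fx=8,fy=8,interpolation=cv2.INTER_CUBIC))
h=cv2.cvtColor(p,cv2.COLOR_BGR2HSV).astype(int)
m=((h[...,1]>60)&(h[...,2]>45)|(h[...,2]>150)).astype(np.uint8); m[:155]=0;m[212:]=0;m[:,:323]=0;m[:,362:]=0
m=cv2.morphologyEx(m,cv2.MORPH_CLOSE,np.ones((3,3),np.uint8))
for b in blobs(c,m,.043): print(*b)
```

```text
[[ 0.41971128 -0.16870929  0.036     ]
 [ 0.49176215 -0.17287874  0.036     ]] [ 0.45573672 -0.17079402  0.036     ]
403.5 [342.3 193.4] [ 475.1 -388.3  130.1   53.6] 88.9
359.5 [341.8 172.7] [ 552.  -383.9  124.2   49.8] -89.1
```

View pics/t2.png

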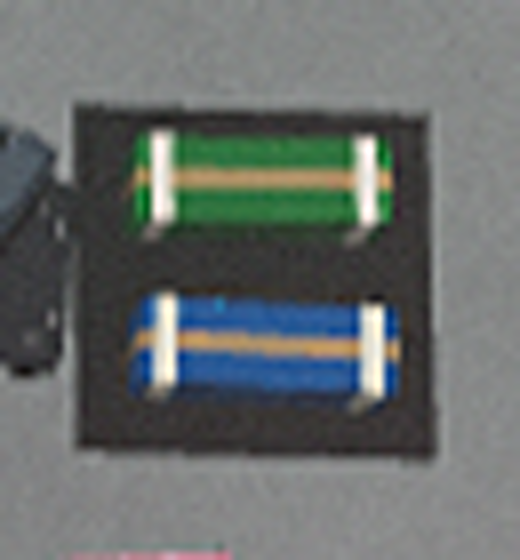

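Run:
```python
from m import *
c=bot.get_calibration("top")
f=lambda l:np.array([[310+(x+.5)/8-.5,150+(y+.5)/8-.5] for x,y in l])
for n,l in(("green",[(163,181),(367,181)]),("blue",[(166,340),(373,348)])):
    w=plane(c,f(l),.043);print(n,w.mean(0).round(4),np.linalg.norm(w[1]-w[0]),np.degrees(np.arctan2(*(w[0]-w[1])[[1,0]])))
c=np.load("pics/w7c.npy",allow_pickle=True).item();p=cv2.imread("pics/w7.png")
cv2.imwrite("pics/w7z.png",cv2.resize(p[150:270,30:190],None,fx=5,fy=5,interpolation=cv2.INTER_CUBIC))
```

```text
green [ 0.555  -0.3882  0.043 ] 0.09577901182462131 92.77967607089602
blue [ 0.4769 -0.3908  0.043 ] 0.09617679151724537 90.49345918958922
```

Emit:
play_rows(
  increments=[
    {"dp":[0,0,30],"turn":0},
    {"dp":[0,0,40],"turn":0},
    {"dp":[0,0,40],"turn":0},
    {"dp":[0,0,40],"turn":0},
    {"dp":[0,0,40],"turn":0},
  ],
)

```text
time_s: 36.45
position: [0.4437, -0.1646, 0.4133]
tcp_rot: [[-0.998, 0.06, 0.03], [0.06, 0.998, -0.001], [-0.03, 0.001, -1.0]]
force: [0.7, -0.9, -0.5]
opening: 0.746
```

```bash
python3 st.py
```

```text
36.45 [ 0.4437 -0.1646  0.4133] [ 2.960e-02 -7.000e-04 -9.996e-01] [ -34.5     7.38   89.12    0.94   82.08 -121.18] [ -0.2 -17.  -41.4  -0.1  60.    1. ]
36.5 [ 0.4466 -0.1666  0.4205] [ 0.0414 -0.0088 -0.9991] [ -34.49    7.06   88.43    0.93   82.27 -121.18] [  0.1   0.9   2.    0.2 -10.7  -0.2]
36.55 [ 0.4466 -0.1665  0.4177] [ 0.0408 -0.0084 -0.9991] [ -34.49    7.17   88.71    0.94   81.92 -121.19] [-0.1  2.6  6.5 -0.  -3.3 -0.1]
36.6 [ 0.4453 -0.1657  0.4148] [ 0.0361 -0.0051 -0.9993] [ -34.5     7.29   89.01    0.94   81.83 -121.19] [-0.1  2.1  5.   0.  -0.6  0. ]
36.65 [ 0.4442 -0.165   0.4127] [ 0.032  -0.0024 -0.9995] [ -34.5     7.38   89.2     0.94   81.82 -121.19] [-0.1  1.4  3.   0.   0.1  0.1]
36.7 [ 0.4436 -0.1646  0.4115] [ 2.960e-02 -7.000e-04 -9.996e-01] [ -34.5     7.44   89.31    0.94   81.83 -121.19] [-0.   0.9  1.4  0.1  0.1  0. ]
```

Emit:
play_rows(
  increments=[
    {"dp":[0,0,-45],"turn":0},
    {"dp":[0,0,-45],"turn":0},
    {"dp":[0,0,-45],"turn":0},
    {"dp":[0,0,-45],"turn":0},
    {"dp":[0,0,-45],"turn":0},
  ],
)

```text
time_s: 37.2
position: [0.4417, -0.1633, 0.1773]
tcp_rot: [[-0.998, 0.06, 0.031], [0.06, 0.998, -0.001], [-0.031, 0.0, -1.0]]
force: [0.8, 0.3, -1.4]
opening: 0.748
```

Emit:
play_rows(
  increments=[
    {"dp":[0,0,15],"turn":0},
    {"dp":[0,0,15],"turn":0},
    {"dp":[0,0,15],"turn":0},
    {"dp":[0,0,15],"turn":0},
    {"dp":[0,0,15],"turn":0},
  ],
)

```text
time_s: 37.7
position: [0.4253, -0.1528, 0.2286]
tcp_rot: [[-0.998, 0.062, -0.024], [0.062, 0.997, 0.036], [0.026, 0.035, -0.999]]
force: [0.5, 0.1, 0.2]
opening: 0.749
```

```bash
python3 st.py
```

```text
37.7 [ 0.4253 -0.1528  0.2286] [-0.024   0.0361 -0.9991] [ -34.58   18.87  105.62    1.09   57.83 -121.63] [ -0.  -11.7  -8.3  -0.2  23.8   0.6]
37.75 [ 0.4263 -0.1534  0.2305] [-0.0208  0.0339 -0.9992] [ -34.57   18.7   105.48    1.09   57.91 -121.63] [-0.1  0.6  0.2  0.2 -4.8 -0.2]
37.8 [ 0.4266 -0.1536  0.2299] [-0.0196  0.0332 -0.9993] [ -34.58   18.75  105.52    1.09   57.74 -121.63] [ 0.   0.8  0.9 -0.  -1.7 -0.1]
37.85 [ 0.4264 -0.1535  0.2295] [-0.0201  0.0334 -0.9992] [ -34.58   18.78  105.56    1.09   57.7  -121.63] [-0.1  0.4  0.5 -0.1 -0.2 -0.1]
37.9 [ 0.4263 -0.1534  0.2293] [-0.0206  0.0338 -0.9992] [ -34.58   18.8   105.57    1.09   57.7  -121.63] [-0.1  0.   0.  -0.   0.2  0. ]
37.95 [ 0.4263 -0.1534  0.2292] [-0.0208  0.0339 -0.9992] [ -34.58   18.81  105.56    1.09   57.72 -121.63] [ 0.   0.  -0.1 -0.1  0.2 -0.1]
```

Emit:
play_rows(
  increments=[
    {"dp":[5,-24,0],"turn":-0.147},
    {"dp":[5,-24,0],"turn":-0.147},
    {"dp":[5,-24,0],"turn":-0.147},
    {"dp":[5,-24,0],"turn":-0.147},
    {"dp":[5,-24,0],"turn":-0.147},
  ],
)

```text
time_s: 38.45
position: [0.4474, -0.2709, 0.2226]
tcp_rot: [[-0.687, 0.727, 0.001], [0.726, 0.686, 0.053], [0.038, 0.037, -0.999]]
force: [0.1, 0.1, 0.7]
opening: 0.748
```

Emit:
play_rows(
  increments=[
    {"dp":[5,-24,0],"turn":-0.147},
    {"dp":[5,-24,0],"turn":-0.147},
    {"dp":[5,-24,0],"turn":-0.147},
    {"dp":[5,-24,0],"turn":-0.147},
    {"dp":[5,-20,0],"turn":-0.14},
  ],
)

```text
time_s: 38.95
position: [0.47, -0.3895, 0.2143]
tcp_rot: [[-0.011, 0.999, 0.031], [0.999, 0.01, 0.051], [0.05, 0.032, -0.998]]
force: [-0.3, 0.6, -0.6]
opening: 0.751
```

```bash
python3 st.py
python3 - <<'E'
from m import *
c=bot.get_calibration("wrist");p,d=bot.capture("wrist");cv2.imwrite("pics/w8.png",p)
np.save("pics/w8c.npy",c,allow_pickle=True)
E
```

```text
38.95 [ 0.47   -0.3895  0.2143] [ 0.0314  0.0505 -0.9982] [-51.66  31.1   85.51   3.55  64.6  -53.81] [ -9.5  12.3 -20.9   1.9   6.8  73.2]
39.0 [ 0.4708 -0.3931  0.2142] [ 0.0336  0.0463 -0.9984] [-51.79  31.23  85.25   3.5   64.46 -53.6 ] [  1.   -1.4   2.2   0.   -0.2 -14.4]
39.05 [ 0.4703 -0.3909  0.2143] [ 0.0323  0.0488 -0.9983] [-51.71  31.14  85.41   3.53  64.53 -54.1 ] [ 1.7 -1.7  3.5  0.8  2.1 -5.3]
39.1 [ 0.4698 -0.3889  0.2144] [ 0.0311  0.0511 -0.9982] [-51.64  31.06  85.56   3.56  64.61 -54.24] [ 1.2 -1.3  2.1  0.4  1.  -0.9]
39.15 [ 0.4696 -0.3877  0.2146] [ 0.0306  0.052  -0.9982] [-51.59  31.    85.65   3.57  64.64 -54.25] [ 0.9 -1.1  1.1  0.   0.2  0.2]
39.2 [ 0.4697 -0.3871  0.215 ] [ 0.0307  0.0518 -0.9982] [-51.55  30.95  85.68   3.57  64.65 -54.23] [ 0.6 -0.8  0.3 -0.1 -0.   0.5]
```

View pics/w8.png

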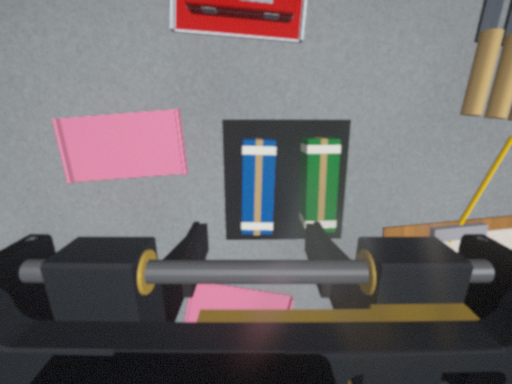

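Run:
```python
from m import *
c=np.load("pics/w8c.npy",allow_pickle=True).item()
for l in([(259.5,150),(257,228)],[(322.5,149),(321,224)]):
    w=plane(c,l,.043);print(w.mean(0).round(4),np.linalg.norm(w[1]-w[0]),np.degrees(np.arctan2(*(w[0]-w[1])[[1,0]])))
```

```text
[ 0.478  -0.3925  0.043 ] 0.09885231181780743 89.37994584676316
[ 0.5567 -0.3883  0.043 ] 0.095575468987816 93.44252477463459
```

Emit:
play_rows(
  increments=[
    {"dp":[2,-1,-20],"turn":0.01},
    {"dp":[2,-1,-20],"turn":0},
    {"dp":[2,-1,-20],"turn":0},
    {"dp":[1,-1,-20],"turn":0},
    {"dp":[0,0,-20],"turn":0},
  ],
)

```text
time_s: 39.75
position: [0.4785, -0.3858, 0.1168]
tcp_rot: [[-0.044, 0.998, 0.034], [0.998, 0.042, 0.048], [0.046, 0.036, -0.998]]
force: [-0.5, 0.2, -0.2]
opening: 0.748
```

```bash
python3 st.py
```

```text
39.75 [ 0.4785 -0.3858  0.1168] [ 0.0342  0.0477 -0.9983] [-50.83  38.62  89.32   4.07  53.01 -55.78] [  0.9  16.1   8.3   1.2 -23.9  -2.8]
39.8 [ 0.4768 -0.3838  0.1134] [ 0.0298  0.0531 -0.9981] [-50.83  38.87  89.53   4.07  52.96 -55.78] [-0.3 -1.1  0.5 -0.4  5.6  0.8]
39.85 [ 0.4768 -0.3839  0.1147] [ 0.0296  0.0533 -0.9981] [-50.84  38.77  89.46   4.06  53.14 -55.75] [-0.1 -2.1 -2.3 -0.   1.6  0.5]
39.9 [ 0.4776 -0.3851  0.1162] [ 0.0317  0.0508 -0.9982] [-50.85  38.67  89.34   4.06  53.17 -55.74] [-0.3 -1.8 -2.1 -0.   0.1  0.2]
39.95 [ 0.4783 -0.3862  0.1174] [ 0.0337  0.0484 -0.9983] [-50.86  38.59  89.25   4.06  53.16 -55.73] [-0.2 -1.3 -1.5  0.  -0.3  0.2]
40.0 [ 0.4787 -0.3869  0.1181] [ 0.0349  0.0468 -0.9983] [-50.87  38.55  89.19   4.06  53.15 -55.72] [-0.2 -0.6 -0.9  0.  -0.   0.1]
```

Emit:
play_rows(
  increments=[
    {"dp":[-1,-2,-14],"turn":-0.01},
    {"dp":[-1,-2,-14],"turn":0},
    {"dp":[0,-1,-14],"turn":0},
    {"dp":[0,0,-14],"turn":0},
    {"dp":[0,0,-14],"turn":0},
  ],
)

```text
time_s: 40.5
position: [0.4786, -0.3949, 0.048]
tcp_rot: [[-0.033, 0.999, 0.042], [0.999, 0.031, 0.038], [0.037, 0.043, -0.998]]
force: [0.2, 0.3, 0.2]
opening: 0.75
```

```bash
python3 st.py
```

```text
40.5 [ 0.4786 -0.3949  0.048 ] [ 0.042   0.0381 -0.9984] [-51.36  44.67  90.55   4.59  45.08 -56.43] [ -0.2  13.8   2.6   1.2 -16.   -1.8]
40.55 [ 0.4774 -0.3936  0.0455] [ 0.0391  0.0417 -0.9984] [-51.37  44.87  90.65   4.58  45.04 -56.44] [ 0.1 -1.   0.6 -0.3  4.   0.4]
40.6 [ 0.4774 -0.3934  0.0465] [ 0.0388  0.0421 -0.9984] [-51.36  44.78  90.63   4.58  45.17 -56.42] [ 0.3 -2.  -1.1 -0.   1.4  0.2]
40.65 [ 0.478  -0.394   0.0476] [ 0.04    0.0406 -0.9984] [-51.35  44.69  90.58   4.58  45.21 -56.41] [ 0.1 -1.8 -1.1 -0.2  0.2  0. ]
40.7 [ 0.4785 -0.3945  0.0486] [ 0.0413  0.039  -0.9984] [-51.34  44.61  90.53   4.58  45.21 -56.41] [ 0.1 -1.3 -0.8 -0.1  0.1  0.2]
40.75 [ 0.4789 -0.3949  0.0493] [ 0.0423  0.0378 -0.9984] [-51.34  44.55  90.5    4.58  45.21 -56.41] [ 0.1 -1.  -0.4 -0.1 -0.  -0.1]
```

Emit:
play_rows(
  increments=[
    {"dp":[-1,2,-5],"turn":0},
    {"dp":[0,1,-5],"turn":0},
    {"dp":[0,0,-5],"turn":0},
    {"dp":[0,0,-5],"turn":0},
    {"dp":[0,0,-3],"turn":0},
  ],
)

```text
time_s: 41.25
position: [0.4791, -0.3929, 0.0271]
tcp_rot: [[-0.033, 0.998, 0.046], [0.999, 0.032, 0.034], [0.032, 0.047, -0.998]]
force: [-0.7, 0.8, -0.9]
opening: 0.752
```

Emit:
play_rows(
  increments=[
    {"dp":[0,0,0],"turn":0},
    {"dp":[0,0,0],"turn":0},
    {"dp":[0,0,0],"turn":0},
    {"dp":[0,0,0],"turn":0},
    {"dp":[0,0,0],"turn":0},
  ],
  claw=0.3,
)

```text
time_s: 41.75
position: [0.4788, -0.3927, 0.0265]
tcp_rot: [[-0.033, 0.998, 0.045], [0.999, 0.032, 0.035], [0.033, 0.046, -0.998]]
force: [0.1, 0.3, -1.3]
opening: 0.464
```

Emit:
play_rows(
  increments=[
    {"dp":[0,0,15],"turn":0},
    {"dp":[0,0,25],"turn":0},
    {"dp":[0,0,25],"turn":0},
    {"dp":[0,0,25],"turn":0},
    {"dp":[0,0,25],"turn":0},
  ],
)

```text
time_s: 42.25
position: [0.4758, -0.3891, 0.1435]
tcp_rot: [[-0.033, 0.999, 0.038], [0.999, 0.031, 0.043], [0.042, 0.039, -0.998]]
force: [-0.4, -0.3, -2.0]
opening: 0.465
```

Emit:
play_rows(
  increments=[
    {"dp":[0,0,25],"turn":0},
    {"dp":[0,0,25],"turn":0},
    {"dp":[0,0,20],"turn":0},
    {"dp":[0,0,20],"turn":0},
    {"dp":[0,0,20],"turn":0},
  ],
)

```text
time_s: 42.75
position: [0.4745, -0.3874, 0.2637]
tcp_rot: [[-0.033, 0.999, 0.039], [0.999, 0.032, 0.041], [0.039, 0.041, -0.998]]
force: [-0.5, -0.3, -1.8]
opening: 0.46
```

```bash
python3 st.py;  python3 - <<'E'
from m import *
p,d=bot.capture("side");cv2.imwrite("pics/s4.png",cv2.resize(p[100:350,150:450],None,fx=2.6,fy=2.4))
E
```

```text
42.75 [ 0.4745 -0.3874  0.2637] [ 0.0393  0.0405 -0.9984] [-51.2   27.84  82.72   3.42  69.87 -54.26] [ -0.  -13.8 -12.9  -0.8  26.6   1.7]
42.8 [ 0.476  -0.3889  0.2678] [ 0.044   0.0349 -0.9984] [-51.19  27.6   82.45   3.43  69.96 -54.25] [ 0.   1.  -0.1  0.3 -6.2 -0.4]
42.85 [ 0.4761 -0.3891  0.2661] [ 0.0442  0.0347 -0.9984] [-51.19  27.71  82.55   3.43  69.74 -54.26] [-0.1  2.7  3.  -0.2 -2.4 -0.2]
42.9 [ 0.4753 -0.3883  0.2639] [ 0.0416  0.0376 -0.9984] [-51.2   27.84  82.69   3.42  69.69 -54.27] [-0.1  2.3  2.7 -0.2 -0.4 -0.1]
42.95 [ 0.4746 -0.3876  0.2622] [ 0.0393  0.0404 -0.9984] [-51.2   27.94  82.8    3.42  69.68 -54.27] [-0.1  1.7  1.7  0.1  0.2  0.1]
43.0 [ 0.4743 -0.3871  0.2611] [ 0.0379  0.0422 -0.9984] [-51.2   28.01  82.86   3.42  69.69 -54.27] [-0.1  1.2  0.6 -0.   0.   0. ]
```

View pics/s4.png

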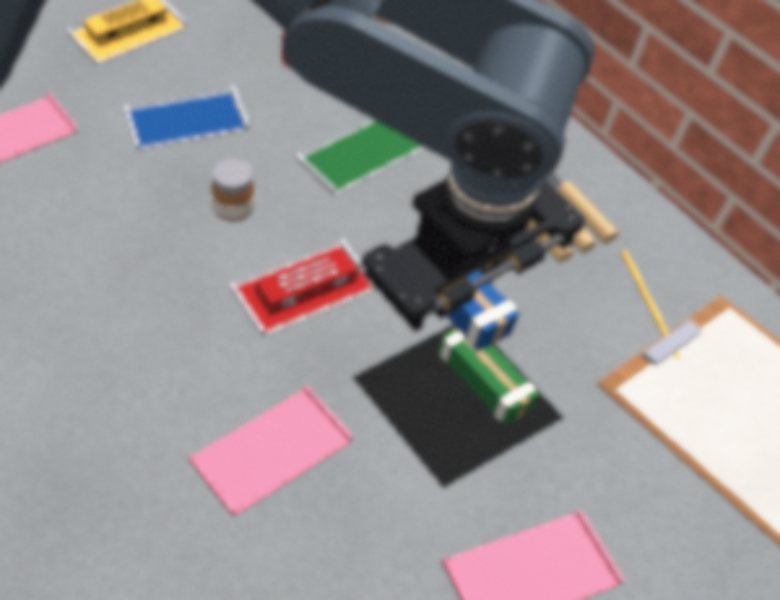

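Emit:
play_rows(
  increments=[
    {"dp":[0,35,0],"turn":0.1},
    {"dp":[0,43,0],"turn":0.1},
    {"dp":[0,43,0],"turn":0.1},
    {"dp":[0,43,0],"turn":0.1},
    {"dp":[0,43,0],"turn":0.1},
  ],
)

```text
time_s: 43.55
position: [0.4707, -0.1786, 0.2525]
tcp_rot: [[-0.515, 0.857, 0.004], [0.856, 0.514, 0.06], [0.05, 0.034, -0.998]]
force: [0.9, -0.4, -2.0]
opening: 0.462
```

Emit:
play_rows(
  increments=[
    {"dp":[0,43,0],"turn":0.1},
    {"dp":[0,43,0],"turn":0.1},
    {"dp":[0,43,0],"turn":0.1},
    {"dp":[0,43,0],"turn":0.1},
    {"dp":[0,43,0],"turn":0.1},
  ],
)

```text
time_s: 44.05
position: [0.4656, 0.0458, 0.2463]
tcp_rot: [[-0.87, 0.491, -0.04], [0.488, 0.871, 0.056], [0.063, 0.03, -0.998]]
force: [1.7, 0.2, -2.2]
opening: 0.461
```

```bash
python3 st.py; python3 -c "
from rig import bot; print(bot.read_state()['tcp_rot'])"
```

```text
44.05 [0.4656 0.0458 0.2463] [-0.04    0.0565 -0.9976] [ -9.87  18.62 102.35   3.17  61.9  -72.09] [55.4  3.  -2.7 -0.1  0.3 -3.7]
44.1 [0.4639 0.0526 0.2462] [-0.0427  0.063  -0.9971] [ -9.29  18.59 102.45   3.59  62.01 -72.1 ] [-5.1 -0.3  1.2 -3.8  1.1  0.8]
44.15 [0.4642 0.0492 0.2461] [-0.0424  0.0589 -0.9974] [ -9.56  18.6  102.43   3.32  61.98 -72.08] [-4.9  0.2 -1.1 -4.5 -1.2  0.2]
44.2 [0.4651 0.0467 0.2463] [-0.0409  0.0566 -0.9976] [ -9.77  18.61 102.37   3.17  61.92 -72.07] [-3.9  0.1 -1.2 -1.6 -0.7  0.1]
44.25 [0.4658 0.045  0.2465] [-0.0397  0.0558 -0.9977] [ -9.94  18.61 102.32   3.13  61.9  -72.07] [-2.8 -0.2 -0.9 -0.4 -0.1 -0. ]
44.3 [0.4663 0.044  0.2467] [-0.0388  0.0557 -0.9977] [-10.06  18.6  102.28   3.12  61.91 -72.07] [-2.  -0.2 -0.5  0.1  0.1  0. ]
[[-0.8689235   0.49341991 -0.03884255]
 [ 0.4911402   0.86929598  0.0557297 ]
 [ 0.06126381  0.02934771 -0.99769006]]
```

Emit:
play_rows(
  increments=[
    {"dp":[2,30,-10],"turn":0.05},
    {"dp":[2,30,-20],"turn":0.05},
    {"dp":[2,30,-20],"turn":0.05},
    {"dp":[2,25,-20],"turn":0.05},
    {"dp":[2,15,-20],"turn":0.05},
  ],
)

```text
time_s: 44.8
position: [0.4831, 0.1669, 0.1552]
tcp_rot: [[-0.961, 0.275, -0.041], [0.273, 0.961, 0.043], [0.051, 0.03, -0.998]]
force: [0.3, -0.0, -1.9]
opening: 0.467
```

```bash
python3 st.py
python3 - <<'E'
from m import *
print(bot.read_state()['tcp_rot'])
c=bot.get_calibration("wrist");p,d=bot.capture("wrist");cv2.imwrite("pics/w9.png",p)
E
```

```text
44.8 [0.4831 0.1669 0.1552] [-0.0406  0.0428 -0.9983] [  4.99  29.43 102.12   3.43  50.61 -71.32] [ 15.5  24.2  -0.4  -0.6 -23.6 -12.9]
44.85 [0.4819 0.168  0.1523] [-0.0453  0.0434 -0.998 ] [  5.09  29.73 102.21   3.51  50.49 -71.37] [-2.2 -2.1  1.  -1.8  5.4  2.3]
44.9 [0.4814 0.1668 0.1535] [-0.0463  0.0423 -0.998 ] [  5.    29.59 102.21   3.42  50.69 -71.3 ] [-1.6 -2.9 -0.5 -1.3  2.4  0.9]
44.95 [0.4819 0.1661 0.1548] [-0.0446  0.042  -0.9981] [  4.93  29.46 102.18   3.38  50.75 -71.28] [-1.  -2.3 -0.6 -0.2  0.5  0.2]
45.0 [0.4825 0.1658 0.1557] [-0.0425  0.0422 -0.9982] [  4.89  29.36 102.15   3.38  50.76 -71.27] [-0.5 -1.7 -0.5  0.1 -0.1 -0. ]
45.05 [0.4829 0.1657 0.1564] [-0.0408  0.0424 -0.9983] [  4.87  29.28 102.13   3.39  50.76 -71.28] [-0.2 -1.2 -0.1  0.1 -0.2 -0.2]
[[-0.96003747  0.27688181 -0.04079853]
 [ 0.27519857  0.96045124  0.04241664]
 [ 0.05092939  0.02949387 -0.99826665]]
```

View pics/w9.png

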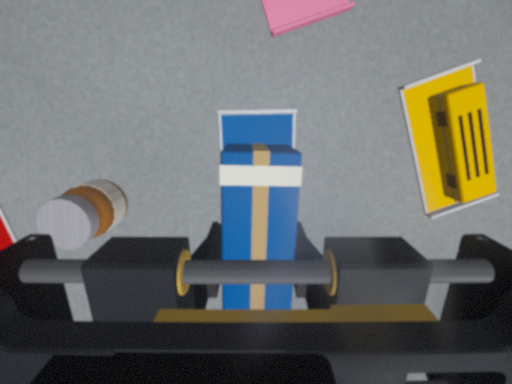

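Emit:
play_rows(
  increments=[
    {"dp":[-3,3,-19],"turn":0.015},
    {"dp":[-3,3,-19],"turn":0},
    {"dp":[-3,2,-19],"turn":0},
    {"dp":[-2,0,-19],"turn":0},
    {"dp":[-2,0,-19],"turn":0},
  ],
)

```text
time_s: 45.6
position: [0.4789, 0.1685, 0.068]
tcp_rot: [[-0.962, 0.273, -0.017], [0.272, 0.961, 0.044], [0.028, 0.037, -0.999]]
force: [1.1, 0.2, -2.5]
opening: 0.461
```

```bash
python3 st.py
python3 - <<'E'
from m import *
print(bot.read_state()['tcp_rot'])
E
```

```text
45.6 [0.4789 0.1685 0.068 ] [-0.0172  0.0435 -0.9989] [  5.26  37.79 106.53   4.33  36.5  -72.41] [ -1.   19.    7.2   2.5 -28.1  -3.1]
45.65 [0.477  0.1681 0.0656] [-0.0225  0.0429 -0.9988] [  5.24  38.04 106.65   4.32  36.44 -72.42] [ 0.2 -1.6 -0.1 -0.5  5.8  0.6]
45.7 [0.4768 0.1683 0.0666] [-0.0232  0.043  -0.9988] [  5.26  37.93 106.61   4.32  36.63 -72.4 ] [ 0.4 -2.1 -1.2  0.1  1.9  0.2]
45.75 [0.4776 0.1686 0.0675] [-0.0214  0.0432 -0.9988] [  5.28  37.85 106.55   4.32  36.68 -72.4 ] [ 0.5 -1.5 -1.1  0.1  0.  -0. ]
45.8 [0.4783 0.1688 0.0681] [-0.0195  0.0434 -0.9989] [  5.3   37.79 106.5    4.32  36.67 -72.4 ] [ 0.4 -0.9 -0.7  0.1 -0.4 -0.2]
45.85 [0.4787 0.1691 0.0684] [-0.0183  0.0436 -0.9989] [  5.32  37.75 106.48   4.33  36.65 -72.4 ] [ 0.3 -0.5 -0.1 -0.  -0.3 -0. ]
[[-0.96210575  0.27206236 -0.01829209]
 [ 0.27108271  0.96156999  0.04355822]
 [ 0.02943967  0.03694894 -0.99888342]]
```

Emit:
play_rows(
  increments=[
    {"dp":[-2,2,-7],"turn":0.01},
    {"dp":[-2,2,-7],"turn":0},
    {"dp":[-1,1,-7],"turn":0},
    {"dp":[-1,0,-7],"turn":0},
    {"dp":[0,0,-7],"turn":0},
  ],
)

```text
time_s: 46.35
position: [0.4754, 0.1747, 0.0348]
tcp_rot: [[-0.965, 0.262, -0.01], [0.261, 0.964, 0.044], [0.021, 0.04, -0.999]]
force: [-0.7, 0.6, -1.6]
opening: 0.462
```

```bash
python3 st.py
python3 - <<'E'
from m import *
print(bot.read_state()['tcp_rot'])
E
```

```text
46.35 [0.4754 0.1747 0.0348] [-0.0097  0.0443 -0.999 ] [  6.01  41.37 107.63   4.96  31.38 -73.08] [ 0.2  8.7  1.   1.3 -9.9 -1.5]
46.4 [0.4749 0.1745 0.0338] [-0.0114  0.0441 -0.999 ] [  6.    41.48 107.65   4.96  31.35 -73.09] [-0.2 -0.7 -0.1 -0.4  2.1  0.3]
46.45 [0.475  0.1745 0.0342] [-0.0117  0.0441 -0.999 ] [  6.    41.44 107.63   4.96  31.43 -73.07] [-0.  -0.9 -0.4  0.1  0.8  0.1]
46.5 [0.4753 0.1745 0.0347] [-0.0109  0.0442 -0.999 ] [  6.    41.39 107.62   4.96  31.45 -73.07] [ 0.  -0.9 -0.4 -0.   0.2 -0.1]
46.55 [0.4756 0.1745 0.035 ] [-0.0101  0.0443 -0.999 ] [  5.99  41.35 107.6    4.95  31.46 -73.07] [-0.  -0.7 -0.2 -0.1  0.   0. ]
46.6 [0.4758 0.1745 0.0353] [-0.0095  0.0443 -0.999 ] [  5.99  41.32 107.59   4.95  31.46 -73.07] [-0.1 -0.5 -0.1  0.1  0.1 -0.2]
[[-0.96502407  0.26199026 -0.00946823]
 [ 0.26133947  0.96422878  0.04432319]
 [ 0.02074179  0.04029852 -0.99897238]]
```

Position and yaw (74.8°) are good. I lower the last 8 mm and watch for touch.

Emit:
play_rows(
  increments=[
    {"dp":[0,0,-2],"turn":0},
    {"dp":[0,-0.5,-2],"turn":0},
    {"dp":[0,0,-2],"turn":0},
    {"dp":[0,0,-1],"turn":0},
    {"dp":[0,0,-1],"turn":0},
  ],
)

```text
time_s: 47.1
position: [0.4768, 0.174, 0.0275]
tcp_rot: [[-0.965, 0.262, -0.007], [0.262, 0.964, 0.045], [0.018, 0.041, -0.999]]
force: [1.6, 0.7, 0.8]
opening: 0.464
```

Emit:
play_rows(
  increments=[
    {"dp":[0,0,-1],"turn":0},
    {"dp":[0,0,0],"turn":0},
    {"dp":[0,0,0],"turn":0},
    {"dp":[0,0,0],"turn":0},
    {"dp":[0,0,0],"turn":0},
  ],
)

```text
time_s: 47.6
position: [0.4769, 0.174, 0.0276]
tcp_rot: [[-0.965, 0.263, -0.007], [0.262, 0.964, 0.045], [0.018, 0.042, -0.999]]
force: [0.1, 0.6, -1.0]
opening: 0.464
```

Emit:
play_rows(
  increments=[
    {"dp":[0,0,0],"turn":0},
    {"dp":[0,0,0],"turn":0},
    {"dp":[0,0,0],"turn":0},
    {"dp":[0,0,0],"turn":0},
    {"dp":[0,0,0],"turn":0},
  ],
  claw=0.75,
)

```text
time_s: 48.1
position: [0.4777, 0.1741, 0.0278]
tcp_rot: [[-0.965, 0.262, -0.005], [0.262, 0.964, 0.045], [0.017, 0.042, -0.999]]
force: [-0.4, 0.0, -0.3]
opening: 0.738
```

```bash
python3 st.py
```

```text
48.1 [0.4777 0.1741 0.0278] [-0.0049  0.0451 -0.999 ] [  5.91  42.17 107.64   5.15  30.3  -73.33] [-0.  -0.   0.1  0.  -0.  -0. ]
48.15 [0.4777 0.1741 0.0278] [-0.0048  0.0451 -0.999 ] [  5.91  42.18 107.64   5.16  30.3  -73.33] [-0.   0.1  0.  -0.2 -0.1 -0. ]
48.2 [0.4777 0.1741 0.0278] [-0.0049  0.0451 -0.999 ] [  5.91  42.18 107.64   5.16  30.3  -73.33] [ 0.   0.  -0.   0.1  0.1 -0. ]
48.25 [0.4776 0.1741 0.0278] [-0.005   0.0451 -0.999 ] [  5.91  42.18 107.64   5.16  30.3  -73.33] [-0.   0.   0.  -0.1 -0.  -0.1]
48.3 [0.4776 0.1741 0.0278] [-0.005   0.0451 -0.999 ] [  5.91  42.18 107.64   5.16  30.3  -73.33] [ 0.1 -0.   0.   0.  -0.   0. ]
48.35 [0.4776 0.1741 0.0278] [-0.005   0.0451 -0.999 ] [  5.91  42.18 107.64   5.16  30.3  -73.33] [-0.1 -0.   0.   0.   0.  -0.1]
```

Emit:
play_rows(
  increments=[
    {"dp":[0,0,20],"turn":0},
    {"dp":[0,0,25],"turn":0},
    {"dp":[0,0,25],"turn":0},
    {"dp":[0,0,25],"turn":0},
    {"dp":[0,0,25],"turn":0},
  ],
)

```text
time_s: 48.85
position: [0.4739, 0.1735, 0.1479]
tcp_rot: [[-0.965, 0.263, -0.016], [0.263, 0.964, 0.044], [0.027, 0.038, -0.999]]
force: [-0.3, -0.6, -0.1]
opening: 0.745
```

Emit:
play_rows(
  increments=[
    {"dp":[0,0,25],"turn":0},
    {"dp":[0,0,25],"turn":0},
    {"dp":[0,0,20],"turn":0},
    {"dp":[0,0,20],"turn":0},
    {"dp":[0,0,20],"turn":0},
  ],
)

```text
time_s: 49.35
position: [0.4721, 0.1733, 0.2634]
tcp_rot: [[-0.965, 0.263, -0.016], [0.263, 0.964, 0.044], [0.027, 0.038, -0.999]]
force: [0.9, 0.4, -0.7]
opening: 0.75
```

```bash
python3 st.py
python3 - <<'E'
from m import *
print(bot.read_state()['tcp_rot'])
c=bot.get_calibration("wrist");p,d=bot.capture("wrist");cv2.imwrite("pics/w10.png",p)
np.save("pics/w10c.npy",c,allow_pickle=True)
for b in blobs(c,loose(p,"blue"),.004,100): print("  ",*b)
E
```

```text
49.35 [0.4721 0.1733 0.2634] [-0.0156  0.0437 -0.9989] [  5.89  19.24  97.83   2.89  63.6  -70.15] [  0.  -15.9 -14.   -0.8  30.2   1.7]
49.4 [0.4741 0.1736 0.2666] [-0.0091  0.0445 -0.999 ] [  5.9   19.01  97.58   2.89  63.69 -70.15] [ 0.1  1.5  0.6  0.4 -6.3 -0.5]
49.45 [0.4741 0.1736 0.265 ] [-0.0093  0.0444 -0.999 ] [  5.9   19.13  97.69   2.89  63.48 -70.16] [-0.2  2.3  2.9 -0.1 -2.2 -0.2]
49.5 [0.4731 0.1734 0.2634] [-0.0124  0.0441 -0.999 ] [  5.89  19.24  97.82   2.89  63.42 -70.16] [-0.1  1.9  2.1 -0.  -0.3 -0. ]
49.55 [0.4723 0.1733 0.2623] [-0.0153  0.0437 -0.9989] [  5.89  19.32  97.9    2.89  63.42 -70.16] [ 0.   1.4  1.1  0.1 -0.  -0. ]
49.6 [0.4718 0.1732 0.2616] [-0.0171  0.0436 -0.9989] [  5.89  19.37  97.95   2.89  63.43 -70.17] [-0.2  0.8  0.4 -0.   0.2  0. ]
[[-0.96452216  0.26344565 -0.01712898]
 [ 0.26251379  0.96394378  0.04357643]
 [ 0.02799139  0.03753383 -0.99890325]]
   3117.0 [251.5 169.8] [475.6 173.8 145.4  74.1] -15.2
```

View pics/w10.png

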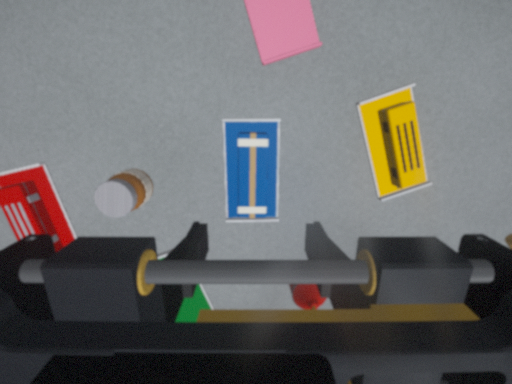

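Run:
```python
from m import *
c=np.load("pics/w10c.npy",allow_pickle=True).item()
w=plane(c,[(253,142.5),(252,210)],.044);print(w.mean(0),np.linalg.norm(w[1]-w[0]),np.degrees(np.arctan2(*(w[1]-w[0])[[1,0]])))
```

```text
[0.4758196  0.17496726 0.044     ] 0.09588309527606176 -16.338237111158815
```

Blue is within 2 mm of its tray centre. Now back to the stack for green.

Emit:
play_rows(
  increments=[
    {"dp":[6,-35,0],"turn":-0.1},
    {"dp":[7,-43,0],"turn":-0.1},
    {"dp":[7,-43,0],"turn":-0.1},
    {"dp":[7,-43,0],"turn":-0.1},
    {"dp":[7,-43,0],"turn":-0.1},
  ],
)

```text
time_s: 50.15
position: [0.5013, -0.0345, 0.2544]
tcp_rot: [[-0.715, 0.699, -0.007], [0.698, 0.714, 0.053], [0.042, 0.033, -0.999]]
force: [1.4, -0.1, -0.8]
opening: 0.754
```

Emit:
play_rows(
  increments=[
    {"dp":[7,-43,0],"turn":-0.1},
    {"dp":[7,-43,0],"turn":-0.1},
    {"dp":[7,-43,0],"turn":-0.1},
    {"dp":[7,-43,0],"turn":-0.1},
    {"dp":[7,-43,0],"turn":-0.1},
  ],
)

```text
time_s: 50.65
position: [0.5329, -0.2569, 0.2461]
tcp_rot: [[-0.27, 0.963, 0.01], [0.961, 0.269, 0.061], [0.056, 0.026, -0.998]]
force: [0.2, 0.3, -0.4]
opening: 0.753
```

Emit:
play_rows(
  increments=[
    {"dp":[6,-43,0],"turn":-0.09},
    {"dp":[6,-43,0],"turn":-0.09},
    {"dp":[4,-30,0],"turn":-0.05},
    {"dp":[2,-10,0],"turn":0},
    {"dp":[0,0,0],"turn":0},
  ],
)

```text
time_s: 51.15
position: [0.5477, -0.3925, 0.2355]
tcp_rot: [[-0.025, 1.0, 0.015], [0.998, 0.024, 0.066], [0.066, 0.017, -0.998]]
force: [-0.2, 0.2, -0.2]
opening: 0.749
```

```bash
python3 st.py; python3 -c "
from rig import bot; print(bot.read_state()['tcp_rot'])"
```

```text
51.15 [ 0.5477 -0.3925  0.2355] [ 0.015   0.0663 -0.9977] [-46.5   35.12  73.62   3.38  73.46 -48.95] [-0.2  1.   1.3  0.3  0.5  0.1]
51.2 [ 0.5474 -0.3913  0.2353] [ 0.0141  0.0672 -0.9976] [-46.45  35.08  73.72   3.38  73.46 -48.94] [ 1.5 -1.5  1.7  0.4  0.5  0.2]
51.25 [ 0.5476 -0.3901  0.2359] [ 0.0142  0.0674 -0.9976] [-46.38  35.01  73.78   3.39  73.48 -48.93] [ 1.2 -1.4  0.6  0.2  0.2  0.3]
51.3 [ 0.5479 -0.3896  0.2365] [ 0.0147  0.0669 -0.9977] [-46.33  34.95  73.79   3.4   73.48 -48.92] [ 0.7 -1.  -0.1 -0.1 -0.1  0.1]
51.35 [ 0.5482 -0.3895  0.2371] [ 0.0154  0.0661 -0.9977] [-46.31  34.9   73.78   3.4   73.48 -48.92] [ 0.3 -0.7 -0.4  0.  -0.1  0.1]
51.4 [ 0.5484 -0.3896  0.2375] [ 0.016   0.0653 -0.9977] [-46.29  34.88  73.75   3.39  73.47 -48.92] [-0.  -0.4 -0.6 -0.2 -0.   0.1]
[[-0.02839382  0.99946925  0.01596871]
 [ 0.99749004  0.02729372  0.06533505]
 [ 0.06486453  0.01778375 -0.9977356 ]]
```

Emit:
play_rows(
  increments=[
    {"dp":[2,0,-20],"turn":0.01},
    {"dp":[2,0,-22],"turn":0},
    {"dp":[2,0,-22],"turn":0},
    {"dp":[1,0,-22],"turn":0},
    {"dp":[0,0,-22],"turn":0},
  ],
)

```text
time_s: 51.9
position: [0.5598, -0.3837, 0.1349]
tcp_rot: [[-0.05, 0.998, 0.025], [0.997, 0.048, 0.057], [0.056, 0.027, -0.998]]
force: [-0.2, -0.1, -0.4]
opening: 0.751
```

```bash
python3 st.py
python3 - <<'E'
from m import *
print(bot.read_state()['tcp_rot'])
c=bot.get_calibration("wrist");p,d=bot.capture("wrist");cv2.imwrite("pics/w11.png",p)
np.save("pics/w11c.npy",c,allow_pickle=True)
E
```

```text
51.9 [ 0.5598 -0.3837  0.1349] [ 0.0245  0.0571 -0.9981] [-45.25  41.54  78.22   3.75  61.63 -49.89] [  1.2  14.7   9.4   0.8 -24.3  -1.9]
51.95 [ 0.558  -0.3817  0.1307] [ 0.0191  0.0625 -0.9979] [-45.25  41.8   78.46   3.76  61.56 -49.89] [-0.3 -0.7  0.7 -0.6  5.9  0.3]
52.0 [ 0.5579 -0.3819  0.1321] [ 0.0187  0.0628 -0.9978] [-45.26  41.72  78.39   3.74  61.75 -49.88] [-0.4 -2.2 -2.7 -0.2  1.7  0.1]
52.05 [ 0.5587 -0.3831  0.1339] [ 0.0212  0.0603 -0.998 ] [-45.28  41.62  78.25   3.74  61.79 -49.88] [-0.5 -1.8 -2.6  0.1  0.1  0. ]
52.1 [ 0.5595 -0.3843  0.1353] [ 0.0236  0.0579 -0.998 ] [-45.31  41.55  78.14   3.74  61.78 -49.88] [-0.4 -1.2 -1.8  0.  -0.3 -0. ]
52.15 [ 0.56   -0.3851  0.1361] [ 0.0251  0.0564 -0.9981] [-45.33  41.5   78.08   3.74  61.76 -49.88] [-0.4 -0.6 -1.  -0.1 -0.2 -0. ]
[[-0.04852131  0.99850743  0.02507181]
 [ 0.99730109  0.04704739  0.05636563]
 [ 0.05510194  0.02773907 -0.99809535]]
```

View pics/w11.png

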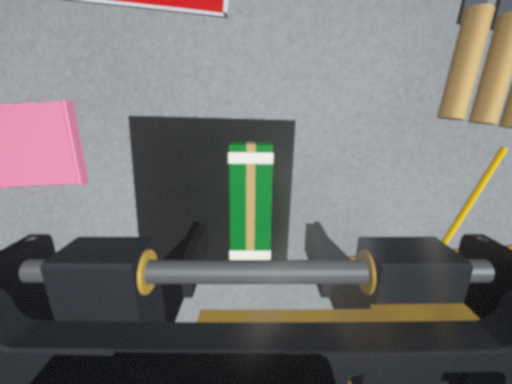

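Run:
```python
from m import *
c=np.load("pics/w11c.npy",allow_pickle=True).item()
w=plane(c,[(251,158),(249.7,255)],.043);print(w.mean(0),np.linalg.norm(w[1]-w[0]),np.degrees(np.arctan2(*(w[0]-w[1])[[1,0]])))
```

```text
[ 0.55729232 -0.38829997  0.043     ] 0.0955093180614514 91.64358859175113
```

Emit:
play_rows(
  increments=[
    {"dp":[-2,-1,-16],"turn":-0.01},
    {"dp":[-1,-1,-16],"turn":0},
    {"dp":[-1,0,-16],"turn":0},
    {"dp":[0,0,-16],"turn":0},
    {"dp":[0,0,-16],"turn":0},
  ],
)

```text
time_s: 52.7
position: [0.5607, -0.392, 0.0628]
tcp_rot: [[-0.04, 0.998, 0.04], [0.998, 0.038, 0.042], [0.04, 0.042, -0.998]]
force: [0.4, 0.2, -0.5]
opening: 0.752
```

```bash
python3 st.py
```

```text
52.7 [ 0.5607 -0.392   0.0628] [ 0.0401  0.0415 -0.9983] [-45.7   46.87  80.24   4.14  53.06 -50.42] [ -0.1  12.9   3.2   0.9 -16.6  -1.4]
52.75 [ 0.5592 -0.3906  0.0596] [ 0.0362  0.0454 -0.9983] [-45.71  47.1   80.38   4.14  53.   -50.42] [ 0.  -0.3  1.1 -0.5  4.2  0.4]
52.8 [ 0.559  -0.3903  0.0604] [ 0.0355  0.0463 -0.9983] [-45.71  47.04  80.37   4.14  53.15 -50.41] [ 0.1 -1.7 -1.1 -0.1  1.5  0.1]
52.85 [ 0.5596 -0.3908  0.0616] [ 0.0369  0.0449 -0.9983] [-45.7   46.95  80.3    4.14  53.18 -50.41] [ 0.  -1.5 -1.2 -0.   0.   0.1]
52.9 [ 0.5602 -0.3914  0.0626] [ 0.0384  0.0434 -0.9983] [-45.7   46.89  80.25   4.14  53.18 -50.4 ] [ 0.2 -1.2 -0.9 -0.   0.1 -0. ]
52.95 [ 0.5606 -0.3918  0.0634] [ 0.0394  0.0423 -0.9983] [-45.7   46.84  80.22   4.14  53.18 -50.4 ] [ 0.1 -0.8 -0.5  0.1 -0.  -0. ]
```

Emit:
play_rows(
  increments=[
    {"dp":[-2,2,-7],"turn":0},
    {"dp":[-2,1,-7],"turn":0},
    {"dp":[-1,1,-7],"turn":0},
    {"dp":[0,0,-7],"turn":0},
    {"dp":[0,0,-7],"turn":0},
  ],
)

```text
time_s: 53.45
position: [0.5568, -0.3889, 0.0291]
tcp_rot: [[-0.04, 0.998, 0.044], [0.999, 0.038, 0.038], [0.036, 0.045, -0.998]]
force: [0.5, 0.0, -0.3]
opening: 0.753
```

```bash
python3 st.py
```

```text
53.45 [ 0.5568 -0.3889  0.0291] [ 0.0439  0.0378 -0.9983] [-45.76  49.23  81.77   4.4   48.88 -50.89] [ 0.   6.2  1.1  0.4 -7.  -0.6]
53.5 [ 0.5561 -0.3882  0.0277] [ 0.0421  0.0395 -0.9983] [-45.76  49.33  81.82   4.4   48.86 -50.89] [-0.1 -0.3  0.4 -0.1  1.8  0.1]
53.55 [ 0.5561 -0.3882  0.0281] [ 0.0419  0.0398 -0.9983] [-45.76  49.3   81.81   4.4   48.93 -50.89] [ 0.  -0.9 -0.7  0.   0.8  0. ]
53.6 [ 0.5565 -0.3885  0.0288] [ 0.0428  0.039  -0.9983] [-45.75  49.25  81.78   4.4   48.94 -50.89] [-0.  -0.8 -0.8  0.   0.1 -0. ]
53.65 [ 0.5568 -0.3888  0.0293] [ 0.0435  0.0382 -0.9983] [-45.75  49.22  81.75   4.4   48.94 -50.89] [ 0.  -0.7 -0.4 -0.  -0.1 -0. ]
53.7 [ 0.557  -0.389   0.0297] [ 0.0441  0.0376 -0.9983] [-45.75  49.19  81.73   4.4   48.94 -50.88] [-0.  -0.4 -0.2  0.1  0.   0. ]
```

Positioned at (557, -389, 29.7). Closing and lifting.

Emit:
play_rows(
  increments=[
    {"dp":[0,0,-2],"turn":0},
    {"dp":[0,0,0],"turn":0},
    {"dp":[0,0,0],"turn":0},
    {"dp":[0,0,0],"turn":0},
    {"dp":[0,0,0],"turn":0},
  ],
  claw=0.3,
)

```text
time_s: 54.2
position: [0.5576, -0.3897, 0.0287]
tcp_rot: [[-0.04, 0.998, 0.045], [0.999, 0.039, 0.036], [0.034, 0.047, -0.998]]
force: [0.3, -0.1, -1.1]
opening: 0.462
```

Emit:
play_rows(
  increments=[
    {"dp":[0,0,15],"turn":0},
    {"dp":[0,0,25],"turn":0},
    {"dp":[0,0,25],"turn":0},
    {"dp":[0,0,25],"turn":0},
    {"dp":[0,0,25],"turn":0},
  ],
)

```text
time_s: 54.7
position: [0.5532, -0.3854, 0.1435]
tcp_rot: [[-0.04, 0.999, 0.035], [0.998, 0.038, 0.047], [0.045, 0.036, -0.998]]
force: [0.1, -1.5, -2.1]
opening: 0.463
```

Emit:
play_rows(
  increments=[
    {"dp":[0,0,25],"turn":0},
    {"dp":[0,0,25],"turn":0},
    {"dp":[0,0,20],"turn":0},
    {"dp":[0,0,20],"turn":0},
    {"dp":[0,0,20],"turn":0},
  ],
)

```text
time_s: 55.2
position: [0.5513, -0.3834, 0.2623]
tcp_rot: [[-0.04, 0.999, 0.034], [0.998, 0.038, 0.047], [0.045, 0.036, -0.998]]
force: [0.4, -0.3, -3.3]
opening: 0.467
```

```bash
python3 st.py; python3 -c "
from rig import bot; s=bot.read_state(); print(s['tcp_rot'],s['opening'],s['force'])"
```

```text
55.2 [ 0.5513 -0.3834  0.2623] [ 0.0339  0.0466 -0.9983] [-45.74  32.81  73.6    3.39  74.17 -48.93] [  0.  -12.  -12.6  -0.5  24.9   1.5]
55.25 [ 0.5528 -0.3848  0.2667] [ 0.0392  0.0415 -0.9984] [-45.73  32.58  73.32   3.4   74.26 -48.93] [ 0.1  0.5 -0.5  0.2 -5.9 -0.4]
55.3 [ 0.553  -0.385   0.2651] [ 0.0397  0.041  -0.9984] [-45.74  32.67  73.41   3.4   74.04 -48.94] [-0.1  2.5  2.9 -0.1 -2.3 -0.2]
55.35 [ 0.5522 -0.3843  0.2628] [ 0.0369  0.0436 -0.9984] [-45.74  32.79  73.56   3.39  73.99 -48.95] [-0.   2.4  2.6 -0.2 -0.3 -0.1]
55.4 [ 0.5515 -0.3836  0.2609] [ 0.0343  0.0462 -0.9983] [-45.74  32.9   73.67   3.39  73.99 -48.95] [-0.1  1.7  1.7 -0.1  0.1 -0.1]
55.45 [ 0.5511 -0.3832  0.2597] [ 0.0326  0.0479 -0.9983] [-45.75  32.96  73.73   3.39  74.   -48.95] [-0.   1.2  0.8  0.   0.2 -0. ]
[[-0.03997527  0.99866816  0.03261729]
 [ 0.99811201  0.03838704  0.04794636]
 [ 0.04663042  0.03447237 -0.99831721]] 0.4638236246667597 [ 1.33923825 -0.03653558 -2.80543254]
```

Emit:
play_rows(
  increments=[
    {"dp":[8,30,0],"turn":0.13},
    {"dp":[9,34,0],"turn":0.13},
    {"dp":[9,34,0],"turn":0.13},
    {"dp":[9,34,0],"turn":0.13},
    {"dp":[9,34,0],"turn":0.13},
  ],
)

```text
time_s: 55.95
position: [0.5899, -0.2158, 0.2492]
tcp_rot: [[-0.646, 0.763, -0.019], [0.761, 0.646, 0.062], [0.06, 0.026, -0.998]]
force: [0.4, 1.2, -2.4]
opening: 0.463
```

Emit:
play_rows(
  increments=[
    {"dp":[9,34,0],"turn":0.13},
    {"dp":[9,34,0],"turn":0.13},
    {"dp":[9,34,0],"turn":0.13},
    {"dp":[9,34,0],"turn":0.13},
    {"dp":[9,34,0],"turn":0.13},
  ],
)

```text
time_s: 56.45
position: [0.6307, -0.0371, 0.2385]
tcp_rot: [[-0.979, 0.191, -0.073], [0.189, 0.981, 0.039], [0.079, 0.024, -0.997]]
force: [0.4, -0.9, -3.4]
opening: 0.461
```

```bash
python3 st.py
python3 - <<'E'
from m import *
print(bot.read_state()['tcp_rot'])
c=bot.get_calibration("wrist");p,d=bot.capture("wrist");cv2.imwrite("pics/w12.png",p)
E
```

```text
56.45 [ 0.6307 -0.0371  0.2385] [-0.073   0.039  -0.9966] [-14.02  32.7   77.97   1.2   73.94 -93.44] [ 35.3   6.9  -9.8  -3.5   5.5 -40.6]
56.5 [ 0.6315 -0.0302  0.2382] [-0.0724  0.045  -0.9964] [-13.56  32.74  77.94   1.6   73.97 -93.56] [-2.6 -0.8  1.5 -0.8  0.3  7.7]
56.55 [ 0.6309 -0.0332  0.2382] [-0.0733  0.0419 -0.9964] [-13.75  32.72  77.98   1.39  73.96 -93.32] [-3.8 -0.4  0.4 -4.5 -0.3  2.4]
56.6 [ 0.6307 -0.0359  0.2385] [-0.0732  0.0393 -0.9965] [-13.92  32.7   77.98   1.22  73.94 -93.26] [-3.1 -0.5 -0.2 -1.8 -0.2  0.4]
56.65 [ 0.6307 -0.0377  0.2388] [-0.0725  0.0384 -0.9966] [-14.06  32.67  77.97   1.17  73.94 -93.25] [-2.3 -0.5 -0.3 -0.5  0.   0.1]
56.7 [ 0.6308 -0.0388  0.2392] [-0.0718  0.0383 -0.9967] [-14.15  32.64  77.95   1.17  73.94 -93.25] [-1.6 -0.5 -0.3  0.1  0.1 -0.1]
[[-0.97790097  0.19636236 -0.07177402]
 [ 0.19402511  0.98024978  0.03827032]
 [ 0.07787132  0.02349862 -0.99668645]]
```

View pics/w12.png

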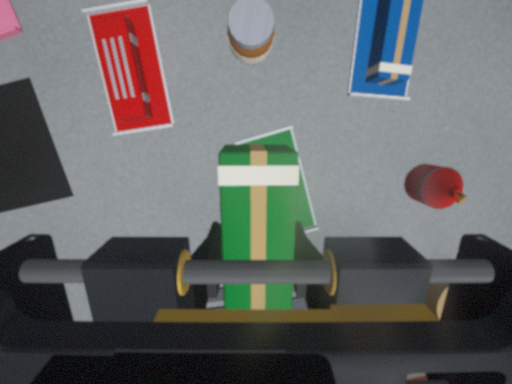

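Emit:
play_rows(
  increments=[
    {"dp":[2,8,-10],"turn":0.07},
    {"dp":[3,8,-20],"turn":0.07},
    {"dp":[3,8,-20],"turn":0.07},
    {"dp":[3,6,-20],"turn":0.06},
    {"dp":[3,4,-20],"turn":0},
  ],
)

```text
time_s: 57.25
position: [0.6465, -0.0151, 0.1498]
tcp_rot: [[-0.995, -0.066, -0.071], [-0.068, 0.998, 0.016], [0.069, 0.021, -0.997]]
force: [-0.0, -0.3, -2.9]
opening: 0.463
```

```bash
python3 st.py
python3 - <<'E'
from m import *
print(bot.read_state()['tcp_rot'])
c=bot.get_calibration("wrist");p,d=bot.capture("wrist");cv2.imwrite("pics/w13.png",p)
np.save("pics/w13c.npy",c,allow_pickle=True)
E
```

```text
57.25 [ 0.6465 -0.0151  0.1498] [-0.0707  0.0158 -0.9974] [ -11.27   39.45   80.17    0.11   64.54 -105.16] [  2.3  16.4   3.8   0.  -20.6   4.3]
57.3 [ 0.6448 -0.0146  0.1459] [-0.0763  0.0173 -0.9969] [ -11.26   39.72   80.33    0.13   64.43 -105.11] [-0.3 -0.8  1.1 -0.5  5.5 -0.2]
57.35 [ 0.6443 -0.0147  0.1473] [-0.0776  0.0172 -0.9968] [ -11.27   39.62   80.3     0.11   64.63 -105.12] [-0.1 -2.4 -1.6 -0.4  2.2 -0.1]
57.4 [ 0.6452 -0.0149  0.149 ] [-0.075   0.0166 -0.997 ] [-1.1270e+01  3.9510e+01  8.0210e+01  1.0000e-01  6.4690e+01 -1.0512e+02] [ 0.2 -2.1 -1.8 -0.   0.2 -0. ]
57.45 [ 0.6463 -0.015   0.1504] [-0.0719  0.0159 -0.9973] [-1.1260e+01  3.9410e+01  8.0130e+01  1.0000e-01  6.4680e+01 -1.0513e+02] [ 0.2 -1.5 -1.4  0.  -0.2 -0.1]
57.5 [ 0.6469 -0.015   0.1513] [-0.0699  0.0155 -0.9974] [-1.1250e+01  3.9350e+01  8.0080e+01  1.0000e-01  6.4670e+01 -1.0513e+02] [ 0.4 -1.  -0.7  0.  -0.1 -0.1]
[[-0.99535385 -0.06625027 -0.06986849]
 [-0.06748918  0.99759928  0.01552056]
 [ 0.06867251  0.02016382 -0.99743546]]
```

View pics/w13.png

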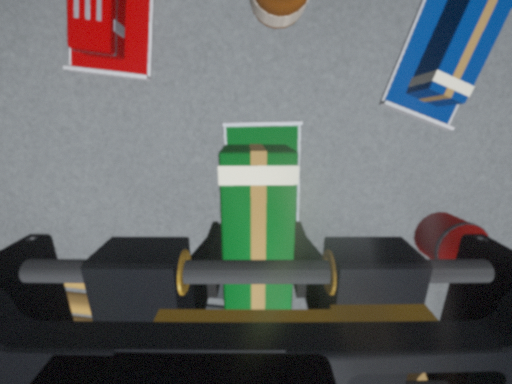

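Run:
```python
from m import *
c=np.load("pics/w13c.npy",allow_pickle=True).item();p=cv2.imread("pics/w13.png")
cv2.imwrite("pics/w13z.png",cv2.resize(p[110:210,200:320],None,fx=5,fy=5,interpolation=cv2.INTER_CUBIC))
w=plane(c,[(226,127),(300,126)],.004);print(w,np.linalg.norm(w[1]-w[0]))
d=(w[1]-w[0]);print(np.degrees(np.arctan2(d[1],d[0]))-90); u=d/np.linalg.norm(d); n=np.array([u[1],-u[0],0]);print(w.mean(0)+n*.075)
```

```text
[[ 0.57571479 -0.04953034  0.004     ]
 [ 0.56937604  0.02986642  0.004     ]] 0.07964939075151235
4.5646049669839215
[ 0.64730753 -0.00386323  0.004     ]
```

View pics/w13z.png

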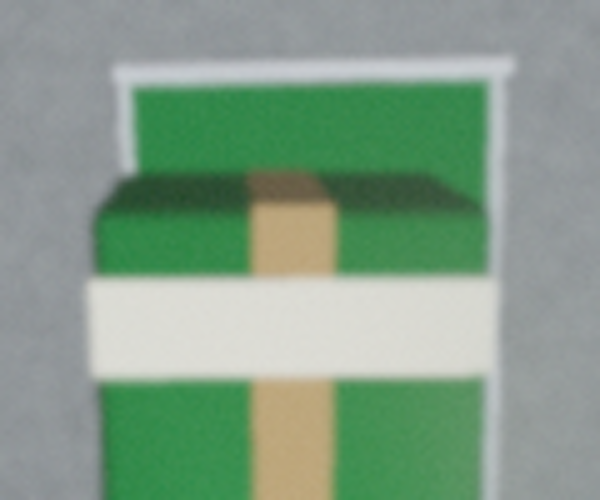

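Emit:
play_rows(
  increments=[
    {"dp":[0,4,-18],"turn":0.01},
    {"dp":[0,3,-19],"turn":0},
    {"dp":[-1,3,-19],"turn":0},
    {"dp":[-1,1,-19],"turn":0},
    {"dp":[-1,0,-19],"turn":0},
  ],
)

```text
time_s: 58.05
position: [0.6524, -0.0078, 0.0677]
tcp_rot: [[-0.996, -0.073, -0.044], [-0.074, 0.997, 0.01], [0.043, 0.013, -0.999]]
force: [-0.1, -0.2, -2.6]
opening: 0.46
```

```bash
python3 st.py
python3 - <<'E'
from m import *
print(bot.read_state()['tcp_rot'])
E
```

```text
58.05 [ 0.6524 -0.0078  0.0677] [-0.0442  0.0098 -0.999 ] [ -10.52   45.49   82.85    0.11   54.25 -104.8 ] [ -0.5  13.7   5.   -0.  -20.8  -0.2]
58.1 [ 0.6503 -0.0077  0.0646] [-0.0495  0.0108 -0.9987] [ -10.54   45.72   83.      0.11   54.18 -104.8 ] [ 0.1 -0.6  1.  -0.1  5.   0.1]
58.15 [ 0.65   -0.0076  0.0656] [-0.0508  0.011  -0.9986] [ -10.54   45.65   82.97    0.11   54.36 -104.8 ] [ 0.2 -1.8 -1.3  0.1  1.6 -0. ]
58.2 [ 0.6509 -0.0076  0.0667] [-0.0486  0.0106 -0.9988] [ -10.53   45.56   82.9     0.11   54.38 -104.8 ] [ 0.1 -1.4 -1.4  0.2 -0.1  0.1]
58.25 [ 0.6518 -0.0078  0.0676] [-0.0464  0.0102 -0.9989] [ -10.53   45.51   82.85    0.11   54.37 -104.8 ] [ 0.2 -1.  -0.8  0.  -0.3  0. ]
58.3 [ 0.6523 -0.0078  0.0681] [-0.045   0.01   -0.9989] [ -10.52   45.47   82.82    0.11   54.35 -104.8 ] [ 0.1 -0.5 -0.3  0.1 -0.2 -0.1]
[[-0.99630497 -0.07313719 -0.04502617]
 [-0.07365786  0.9972333   0.01001307]
 [ 0.04416926  0.0132926  -0.99893562]]
```

Emit:
play_rows(
  increments=[
    {"dp":[-2,1,-6],"turn":0.005},
    {"dp":[-2,1,-6],"turn":0},
    {"dp":[-1,1,-6],"turn":0},
    {"dp":[-1,0,-6],"turn":0},
    {"dp":[-1,0,-6],"turn":0},
  ],
)

```text
time_s: 58.8
position: [0.6482, -0.0052, 0.0411]
tcp_rot: [[-0.996, -0.079, -0.036], [-0.079, 0.997, 0.008], [0.035, 0.011, -0.999]]
force: [-0.0, 0.7, -2.6]
opening: 0.462
```

```bash
python3 st.py
python3 - <<'E'
from m import *
print(bot.read_state()['tcp_rot'])
E
```

```text
58.8 [ 0.6482 -0.0052  0.0411] [-0.0356  0.008  -0.9993] [ -10.36   47.3    84.35    0.11   50.44 -104.95] [-0.1  4.8  2.7 -0.  -7.4 -0.1]
58.85 [ 0.6471 -0.005   0.0398] [-0.0382  0.0085 -0.9992] [ -10.36   47.39   84.42    0.11   50.43 -104.95] [ 0.  -0.1  0.2  0.   1.9  0.1]
58.9 [ 0.6471 -0.0051  0.0402] [-0.0385  0.0085 -0.9992] [ -10.36   47.37   84.4     0.11   50.49 -104.94] [ 0.1 -0.7 -0.8 -0.1  0.6  0.1]
58.95 [ 0.6476 -0.0051  0.0407] [-0.0375  0.0084 -0.9993] [ -10.36   47.34   84.37    0.11   50.5  -104.95] [ 0.  -0.6 -0.8 -0.  -0.1 -0. ]
59.0 [ 0.6481 -0.0052  0.0411] [-0.0364  0.0082 -0.9993] [ -10.36   47.31   84.33    0.11   50.5  -104.94] [ 0.  -0.5 -0.5  0.1 -0.  -0. ]
59.05 [ 0.6484 -0.0053  0.0414] [-0.0356  0.0081 -0.9993] [ -10.36   47.29   84.31    0.11   50.5  -104.95] [ 0.  -0.3 -0.3  0.   0.  -0. ]
[[-0.9962814  -0.07843791 -0.03564922]
 [-0.07877256  0.99685987  0.00807953]
 [ 0.03490354  0.01085767 -0.9993317 ]]
```

Nearly there at z 41 mm, with contact expected near 30 mm. I lower gently.

Emit:
play_rows(
  increments=[
    {"dp":[0,0,-3],"turn":0},
    {"dp":[0,0,-2],"turn":0},
    {"dp":[-0.5,0,-2],"turn":0},
    {"dp":[0,0,-2],"turn":0},
    {"dp":[0,0,-1],"turn":0},
  ],
)

```text
time_s: 59.55
position: [0.6488, -0.0056, 0.0315]
tcp_rot: [[-0.996, -0.078, -0.033], [-0.079, 0.997, 0.008], [0.033, 0.01, -0.999]]
force: [0.7, -0.0, -2.6]
opening: 0.462
```

Emit:
play_rows(
  increments=[
    {"dp":[0,0,-1],"turn":0},
    {"dp":[0,0,-1],"turn":0},
    {"dp":[0,0,-1],"turn":0},
    {"dp":[0,0,0],"turn":0},
    {"dp":[0,0,0],"turn":0},
  ],
)

```text
time_s: 60.05
position: [0.6492, -0.0056, 0.0303]
tcp_rot: [[-0.996, -0.078, -0.032], [-0.079, 0.997, 0.007], [0.032, 0.01, -0.999]]
force: [-0.1, -0.1, -2.8]
opening: 0.463
```

Emit:
play_rows(
  increments=[
    {"dp":[0,0,-1],"turn":0},
    {"dp":[0,0,-1],"turn":0},
    {"dp":[0,0,-1],"turn":0},
    {"dp":[0,0,0],"turn":0},
    {"dp":[0,0,0],"turn":0},
  ],
)

```text
time_s: 60.55
position: [0.6494, -0.0058, 0.0299]
tcp_rot: [[-0.996, -0.078, -0.032], [-0.078, 0.997, 0.007], [0.032, 0.01, -0.999]]
force: [-0.9, -0.4, -0.3]
opening: 0.459
```

Contact: the load has come off the wrist. Releasing and lifting.

Emit:
play_rows(
  increments=[
    {"dp":[0,0,0],"turn":0},
    {"dp":[0,0,0],"turn":0},
    {"dp":[0,0,0],"turn":0},
    {"dp":[0,0,0],"turn":0},
    {"dp":[0,0,0],"turn":0},
  ],
  claw=0.75,
)

```text
time_s: 61.05
position: [0.6506, -0.006, 0.0296]
tcp_rot: [[-0.996, -0.078, -0.03], [-0.078, 0.997, 0.007], [0.029, 0.009, -1.0]]
force: [1.0, 1.1, -0.7]
opening: 0.731
```

```bash
python3 st.py
```

```text
61.05 [ 0.6506 -0.006   0.0296] [-0.0297  0.0069 -0.9995] [ -10.39   48.31   84.36    0.11   49.08 -104.96] [-0.   0.2 -0.1  0.1  0.1  0. ]
61.1 [ 0.6506 -0.006   0.0296] [-0.0298  0.0069 -0.9995] [ -10.39   48.31   84.36    0.11   49.08 -104.96] [ 0.1 -0.   0.  -0.   0.   0.1]
61.15 [ 0.6506 -0.006   0.0297] [-0.0298  0.0069 -0.9995] [ -10.39   48.3    84.36    0.11   49.08 -104.96] [-0.  -0.1  0.1  0.   0.1 -0.1]
61.2 [ 0.6505 -0.006   0.0296] [-0.0299  0.0069 -0.9995] [ -10.39   48.3    84.37    0.11   49.09 -104.96] [-0.1 -0.1  0.1 -0.   0.2 -0. ]
61.25 [ 0.6505 -0.006   0.0297] [-0.0299  0.007  -0.9995] [ -10.39   48.3    84.37    0.11   49.09 -104.96] [-0.   0.   0.1 -0.1 -0.  -0. ]
61.3 [ 0.6505 -0.006   0.0297] [-0.0299  0.0069 -0.9995] [ -10.39   48.3    84.37    0.11   49.09 -104.96] [-0.1 -0.   0.1  0.1 -0.1  0. ]
```

Emit:
play_rows(
  increments=[
    {"dp":[0,0,15],"turn":0},
    {"dp":[0,0,25],"turn":0},
    {"dp":[0,0,25],"turn":0},
    {"dp":[0,0,25],"turn":0},
    {"dp":[0,0,25],"turn":0},
  ],
)

```text
time_s: 61.8
position: [0.6471, -0.0055, 0.1478]
tcp_rot: [[-0.996, -0.078, -0.038], [-0.078, 0.997, 0.008], [0.037, 0.011, -0.999]]
force: [0.5, 0.0, -0.4]
opening: 0.751
```

Emit:
play_rows(
  increments=[
    {"dp":[0,0,25],"turn":0},
    {"dp":[0,0,25],"turn":0},
    {"dp":[0,0,25],"turn":0},
    {"dp":[0,0,25],"turn":0},
    {"dp":[0,0,20],"turn":0},
  ],
)

```text
time_s: 62.3
position: [0.6467, -0.0053, 0.2807]
tcp_rot: [[-0.996, -0.078, -0.031], [-0.079, 0.997, 0.007], [0.03, 0.009, -0.999]]
force: [0.8, 0.4, 0.5]
opening: 0.75
```

```bash
python3 st.py
python3 - <<'E'
from m import *
c=bot.get_calibration("wrist");p,d=bot.capture("wrist");cv2.imwrite("pics/w14.png",p)
np.save("pics/w14c.npy",c,allow_pickle=True)
for b in blobs(c,loose(p,"green"),.004,100): print("  ",*b)
p,d=bot.capture("top");cv2.imwrite("pics/top2.png",p)
p,d=bot.capture("side");cv2.imwrite("pics/side2.png",p)
E
```

```text
62.3 [ 0.6467 -0.0053  0.2807] [-0.0308  0.0071 -0.9995] [-1.0390e+01  3.0520e+01  7.4840e+01  8.0000e-02  7.6450e+01 -1.0491e+02] [ -0.1 -11.9 -13.5  -0.1  25.5   0.1]
62.35 [ 0.6486 -0.0055  0.2848] [-0.0238  0.0057 -0.9997] [-1.0380e+01  3.0300e+01  7.4570e+01  8.0000e-02  7.6530e+01 -1.0491e+02] [ 0.1  0.8  0.3  0.1 -5.6  0.1]
62.4 [ 0.6485 -0.0055  0.2828] [-0.0243  0.0059 -0.9997] [-1.0380e+01  3.0400e+01  7.4690e+01  8.0000e-02  7.6340e+01 -1.0491e+02] [-0.   2.6  3.5  0.  -2.2 -0. ]
62.45 [ 0.6473 -0.0054  0.2804] [-0.0285  0.0066 -0.9996] [-1.0380e+01  3.0530e+01  7.4860e+01  8.0000e-02  7.6280e+01 -1.0491e+02] [-0.1  2.4  2.9  0.  -0.4  0. ]
62.5 [ 0.6463 -0.0052  0.2784] [-0.0323  0.0073 -0.9995] [-1.0390e+01  3.0640e+01  7.4980e+01  8.0000e-02  7.6270e+01 -1.0491e+02] [-0.1  2.   1.8 -0.   0.1 -0.1]
62.55 [ 0.6458 -0.0051  0.2771] [-0.0348  0.0078 -0.9994] [-1.0390e+01  3.0720e+01  7.5050e+01  8.0000e-02  7.6270e+01 -1.0491e+02] [-0.   1.4  0.9  0.1  0.1  0.1]
   2942.5 [254.2 168.1] [647.1  -5.2 146.7  73.9] 4.8
```

View pics/w14.png

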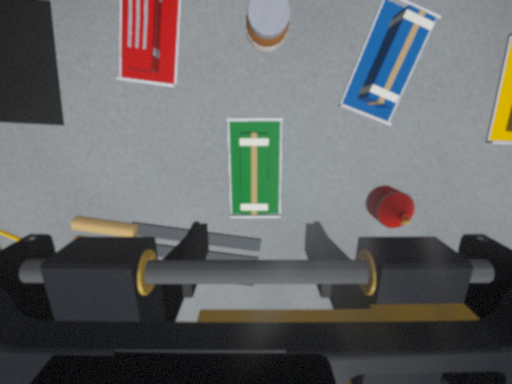

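View pics/top2.png

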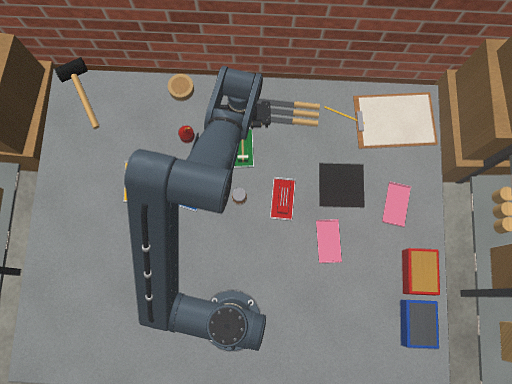

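View pics/side2.png

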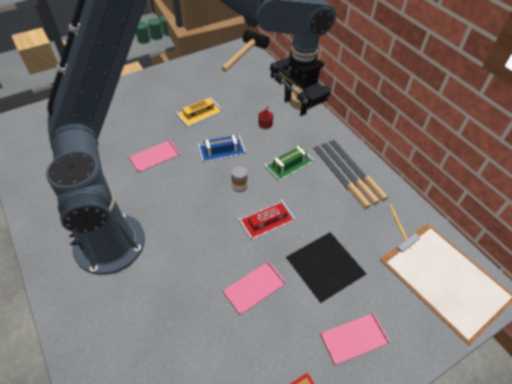

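Run:
```python
from m import *
c=np.load("pics/w14c.npy",allow_pickle=True).item()
w=plane(c,[(254.5,142),(254,207)],.044);print(w.mean(0),np.linalg.norm(w[1]-w[0]),np.degrees(np.arctan2(*(w[1]-w[0])[[1,0]])))
p=cv2.imread("pics/side2.png");cv2.imwrite("pics/s5.png",cv2.resize(p[90:245,170:325],None,fx=3.8,fy=3.8,interpolation=cv2.INTER_CUBIC))
```

```text
[ 0.64843646 -0.00570997  0.044     ] 0.09580396008310246 3.934625720699408
```

View pics/s5.png

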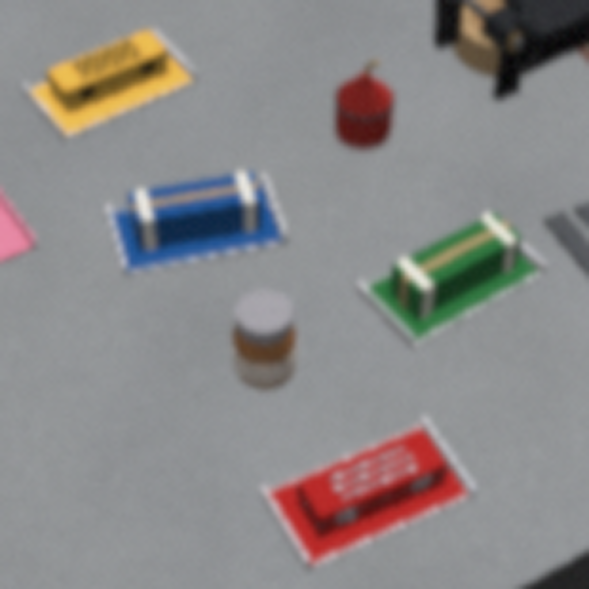

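All four boxes lie flat and centred, and the oil can and screw jar stand where they were. Handing in.

```bash
python3 -c "
from rig import bot; print(bot.read_state()['time_s'],bot.read_state()['force']); print(bot.hand_in())"
```

```text
62.7 [-0.0092656  -0.32574411 -0.26471108]
the job is handed in; nothing more can be done
None
```

All four boxes are in the trays of their own colour and the job is handed in, at about 62.7 s of the 112 s allowed. I unstacked in the order yellow case, red case, blue carton, green carton.

Each box was checked once with the wrist camera, right after it was placed:

| Box | Distance from tray centre | Angle off the tray |
|---|---|---|
| Yellow case | about 3 mm | under 1° |
| Red case | about 3 mm | under 1° |
| Blue carton | about 1.5 mm | about 1° |
| Green carton | about 1.5 mm | about 1° |

- **Last look:** the final side picture showed every box flat in its tray, the oil can and screw jar upright and apparently in place, and the raised gripper touching nothing. I did not re-measure the can's and jar's positions. The final top view could not confirm blue or yellow, because the arm hid them.
- **Tool tilt:** the tool picked up a tilt of up to about 0.1 rad (with nothing in the gripper) after fast vertical moves. I worked it back down and kept the tilt at release within about 0.04 rad of that at grasp, so the boxes went down nearly level.
- **Measurements that disagreed:** the cameras differed by about 2 to 4 mm on box positions. One wrist picture taken while the arm was moving placed the yellow tray about 9 mm off, so I used it only to compare the case with its tray.

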